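# Fit the retaining ring on the stirrer shaft with the ring pliers

### The job

With the ring pliers that hang in the stand, not with your fingers, spread the retaining ring waiting on the pad under their tips, carry it to the bearing head and slide it gently down over the upright shaft until you feel it rest on the shoulder; never force it. Draw it towards its opening so that its back enters the groove, let it close there, flat, and hang the pliers back upright in their stand. Leave the other things on the table alone.

Things in the scene. Friction and masses are not known exactly. Their poses are not given: they have to be found in the camera images.
- pliers_grip (a point): Ring pliers hanging tips down; point midway between the 2 upright black sleeved handles at grip height. z up, y from handle to handle, x away from the ring. Handles reach 19 mm below to 16 mm above it, 20 mm deep in x; relaxed they lean apart (71 mm over their upper ends, 61 at this height), squeezed to the stop they are upright, 25 mm over the outsides: grip firmly from above, closing along y.
- pliers: Same pliers: middle of the joint block (88 mm in y, 13 in x, 18 high), 48 mm below pliers_grip. A spring opens the handles: 8 N each relaxed, 19 N at the stop with the ring. With the fingers eased open to 61 mm the tips are off the lugs and the pliers still held; from 70 mm they are let go. 65 mm below is each tip's outward channel, 2 mm deep, 20 long in x, for one lug; tips end 5 mm lower.
- ring_center (a point): Split retaining ring, dark steel, 4 mm thick, bore 26.6 mm, outside 37 mm, two lugs reaching 49 mm from the centre either side of its opening. Point: centre of the bore, half-way up. z normal to the ring, x towards the opening. At first it lies on the stand's pad, the relaxed tips in its opening, their middle 34.5 mm from this point along x; squeezing the pliers there catches the lugs.
- snap_ring: The same ring, same point and axes. Spread, it passes the shaft best with the shaft's axis 3 mm from this point towards the opening (+x), then with 1 mm to spare all round. On the shoulder, level, and drawn some 4 mm along +x its back enters the groove, then letting the handles open slowly closes it there. Pressed on after touching, it tips: 2 N is a clear touch, then ease back up 1 to 2 mm.
- ring_arm (a joint): How far each sprung arm of the ring is spread (rad; both move alike): 0 relaxed, about 0.28 with the pliers squeezed to the stop, at least 0.22 needed to pass the shaft, near 0 when closed in the groove.
- stand_seat (a point): Fixed aluminium stand: two forked arms hold the ends of the pliers' joint block. The point is where pliers_grip is when the pliers hang there, 145 mm above the table, with the axes of the hung pliers. The seats have flared walls up to 10 mm high, 1 to 3 mm of play; lower the pliers straight in.
- shaft_axis (a point): Grey bearing head fixed to the table, 80 x 80 mm foot, upright steel shaft. Point on the axis, on top of the grey housing, 32 mm above the table. A collar 42 mm across ends in a flat shoulder, 8 to 22 mm above the point (differs, find it by touch). From it up: groove 25.6 mm across, 5.8 high; land 30 mm across, 10 high; cone 6 high to 23 mm across. The ring may face any way.
- bearing_head: The same bearing head with its shaft: centre of the foot's underside, 32 mm below shaft_axis.
- spanner_a: Spanner lying on the table, 28 x 151 mm; leave alone.
- hex_key: Hex key lying on the table, 33 x 74 mm; leave alone.
- brass_fitting_a: Brass fitting with a bent tube, 28 x 72 mm; leave alone.
- ptfe_tape: Small reel of tape, 50 mm across, lying flat; leave alone.
- sample_jar: Glass jar with a green cap, 64 mm across, 136 mm high; leave alone.

How it is judged (in metres and radians):
On the way, in this order (a step that is already met when the one before it is completed fails the run):
1. the ring is spread on the pliers and lifted clear of its pad (value of joint ring_arm above 0.15 rad and z of ring_center in the frame of stand_seat above -0.096 m), for 0.2 s.
2. the ring is closed in the shaft's groove, flat (value of joint ring_arm below 0.07 rad and horizontal distance between ring_center and shaft_axis below 0.0025 m and z of ring_center in the frame of shaft_axis between 0.007 and 0.027 m and angle between ring_center's own z axis and vertical below 0.15 rad), for 0.2 s.
At the end, for the whole second after the job is handed in: The ring is closed (arms within 0.07 rad) in the shaft's groove, centred within 2.5 mm and flat within 0.15 rad; the pliers hang upright in their stand within 8 mm and 0.12 rad; both are at rest (all of step 2 and distance between pliers_grip and stand_seat below 0.008 m and angle between pliers_grip's own z axis and vertical below 0.12 rad and linear speed of each of pliers, snap_ring below 0.02 m/s); the robot touches nothing.
It fails at once if the ring is forced against the bearing head or its shaft with over 20 N (contact force between snap_ring and bearing_head above 20 N).
It fails at once if another thing on the table is moved by over 20 mm (distance of any of spanner_a, hex_key, brass_fitting_a, ptfe_tape, sample_jar from where it was at the start of the episode above 0.02 m).
It fails at once if the gripper's fingers press on the ring with over 5 N: it is spread and carried with the pliers (contact force between the fingers and snap_ring above 5 N).
It also fails if it takes over 61 s, if anything falls off the work surface, if the arm or the gripper's body presses on something with over 40 N, if the wrist force passes 120 N, or if a joint passes its speed limit or range.

### The arm

A 6-joint arm with a two-finger parallel gripper is mounted at the origin on the work surface; the furniture and walls round the work are solid. World frame = base frame: x ahead of the robot, y to its left, z up, the work surface at z = 0. Lengths are in mm, angles in degrees, forces in N, time in s.
With the tool pointing down it reaches from about 350 to 850 mm from the base axis. Payload 8.1 kg.
Tool frame: the origin (TCP) lies midway between the tips of the shut fingers; the grasp point (between the pads) lies 19 mm behind it; z points along the fingers, y is the line along which they close (so a half turn about z gives the same grasp; the last joint's range is limited). The gripper opens to 85 mm and grips with 20 to 120 N. Pads are 22 mm wide; open, the fingers measure 114 mm over their backs; the gripper's body (76 mm by 85 mm) begins 54 mm behind the grasp point. The pads swing forward as they close: fully open they stand 13 mm farther back than shut.
Start: joints at [66.154, 7.471, 85.268, -0, 87.261, -4.893], TCP at [194.858, 567.482, 231.292] pointing down, gripper open.
Joint ranges: [-169.43, 169.43], [-51.17, 129.36], [1.28, 143.12], [-76.62, 256.62], [0, 156.53], [-152.29, 152.29]. Speed limits (degrees/s): [136.94, 136.94, 159.86, 180, 180, 180].

### API

Orientations are given as [roll, pitch, yaw] about the fixed x, y, z axes, in that order (R = Rz(yaw) Ry(pitch) Rx(roll)).
In Python, from bench import sense, snapshot, order, finder gives the robot as it stands.
- The arm moves only by the tool send_rows, never from a script. Its argument "steps" is a list of rows, each a list of 2 entries, a list of its own where there are three numbers: the shift along the world's x, y, z in units of 30 mm (1.0 is 30 mm), then the turn, a rotation vector about the world's x, y, z in rad. In form: [[[dx, dy, dz], [wx, wy, wz]], ...]. A call has 1 to 10 rows; each row is the pose to reach, as a shift and turn from the pose commanded when the call began; what a row does not reach only later rows make up. A row lasts 1/8 s, in which the tool goes at most 62.5 mm and 10.7 degrees, less where a joint would pass 70% of its speed; a pose out of reach is approached as far as the arm can. A call with a gripper value outside its range is refused whole. "fingers" is the closure, from 0 (fully open) to 1 (shut), set as the call begins (left out, the last holds). The fingers move at their own pace and stop on an object; "squeeze" is the grip in N (left out, the last holds). Time passes only in rows, so rows that repeat a pose let the fingers close. It gives the time, the measured TCP pose, the force, the opening and the grip force at its end, in the units of the state.
- sense(): the state, without advancing time (a new reading comes with each control period).
- snapshot(name): name is "scene" or "top" or "wrist"; returns a dict with "img" (384x512x3 uint8, red, green, blue), "K" (3x3 intrinsics, pixels), "k1" (the pictures are not rectified: a ray, as slopes to the right and down, at radius r is drawn at 1 + k1 r^2 times it, then the intrinsics apply), "pose" (4x4, takes a point from camera to world coordinates). Camera axes: x right, y up, looking along -z (the intrinsics and any distortion apply to the point x, -y, -z); pixel columns grow to the right and rows downward; lengths in mm; the calibration is good to about 2 mm. A picture is of the moment at which its call begins. There is no depth.
- order.hand_in(): hands the job in; it is judged then, once.
Trained networks look in the newest picture that a camera, given by its name, has taken for a name from the list of things; names that differ only in an ending like _2 or _b are one class to them, and where a whole thing is asked for, a point or a joint stands for the part that bears it (a point fixed in the world has none). Each returns a list of dicts, best first, with "confidence" (0 to 1); they miss things now and then, are a little off and sometimes report something else, mostly with a low value. They report only what shows in the picture. A call takes as long as a camera call.
- finder.find_in(label, camera): "box" ([left, top, width, height] as shares, 0 to 1, of the picture: columns of its width, rows of its height, round what is visible of it).
- finder.trace(label, camera): "mask" (384x512 bool, what is visible of it) and "box" ([left, top, width, height] as shares, 0 to 1, of the picture: columns of its width, rows of its height, round what is visible of it).
- finder.pinpoint(label, camera): "at" ([column, row] as shares, 0 to 1, of the picture: columns of its width, rows of its height: a listed point, or the origin of a listed thing).
The state is a dict: "time": time; "joint_pos": joint angles; "qd": joint speeds; "joint_efforts": joint torques, N m; "tool_pos": TCP position; "tcp_rot": TCP orientation; "ft_force": force on the tool from outside, world axes, zero at the start; "wrist_torque": the same for the moment, N m; "finger_gap": finger opening in mm; "grip_force": force on a finger pad.
Only numpy, scipy, OpenCV 4.12 (cv2) and the standard library are available. Lean on these libraries where they do the work, as an engineer would, in place of code of your own. Each camera call takes 0.05 s, during which the arm holds its last target. There are 200 camera calls.

## Working session

There is one attempt and no reset: what is moved stays moved. The work goes in short steps, Python scripts to look and compute and a tool call to move; the robot and the scene stay as the last step left them, time stands still between calls to the robot, and variables do not carry over. Pictures are saved under pics/ and viewed, at most 10 in all, crops included, and the job is handed in when it is done.

Besides the shell and the picture viewer there is one more tool, called after "Request:" by a JSON object that holds its "api" and its "payload". send_rows: Moves the arm, as the interface text tells. Its arguments: {"type":"object","properties":{"steps":{"type":"array"},"fingers":{"type":"number"},"squeeze":{"type":"number"}},"required":["steps"]}

```bash
mkdir -p pics; ls
cat > h.py <<'E'
import numpy as np, cv2
from bench import sense, snapshot, order, finder
def ray(s,px):
    K=s["K"];k1=s["k1"]
    d=np.array([(px[0]-K[0][2])/K[0][0],(px[1]-K[1][2])/K[1][1]])
    u=d.copy()
    for _ in range(20): u=d/(1+k1*(u@u))
    P=np.array(s["pose"]); v=P[:3,:3]@np.array([u[0],-u[1],-1.0])
    return P[:3,3],v/np.linalg.norm(v)
def at_z(s,px,z):
    o,v=ray(s,px); return o+v*(z-o[2])/v[2]
def proj(s,p):
    P=np.array(s["pose"]); c=P[:3,:3].T@(np.array(p,float)-P[:3,3]); u=np.array([c[0],-c[1]])/-c[2]
    u=u*(1+s["k1"]*(u@u)); K=s["K"]; return np.array([K[0][0]*u[0]+K[0][2],K[1][1]*u[1]+K[1][2]])
def tri(rs):
    A=sum(np.eye(3)-np.outer(v,v) for o,v in rs); b=sum((np.eye(3)-np.outer(v,v))@o for o,v in rs)
    return np.linalg.solve(A,b)
def pp(l,c):
    r=finder.pinpoint(l,c); return [(np.array(d["at"])*[512,384],d["confidence"]) for d in r[:2]]
E
python3 - <<'E'
from h import *
print(sense())
S={}
for c in ["scene","top","wrist"]:
    S[c]=snapshot(c); cv2.imwrite(f"pics/{c}0.png",S[c]["img"][:,:,::-1]); print(c,np.array(S[c]["pose"]).round(2).tolist(),S[c]["k1"],S[c]["K"][0][0])
for l,z in [("pliers_grip",145),("pliers",97),("ring_center",80),("shaft_axis",32),("bearing_head",0),("stand_seat",145),("sample_jar",68)]:
    R=[]
    for c in S:
        p=pp(l,c)
        for a,k in p: print(l,c,a.round(1),round(k,2),at_z(S[c],a,z).round(1))
        if p and p[0][1]>.4:R.append(ray(S[c],p[0][0]))
    if len(R)>1: print("  TRI",l,tri(R).round(1))
a=np.hstack([S["scene"]["img"],S["top"]["img"]]); cv2.imwrite("pics/a.png",cv2.resize(a,(800,300))[:,:,::-1])
E
```

```text
pics
{'time': 0.0, 'joint_pos': array([ 6.61537197e+01,  7.51498305e+00,  8.53294809e+01, -2.61549502e-04,
        8.72626862e+01, -4.89212913e+00]), 'qd': array([-0.00882076, -0.00423744,  0.00109942,  0.02286854,  0.0118782 ,
       -0.06788462]), 'joint_efforts': array([ 1.65749134e-04, -5.69414914e+01, -5.00534570e+01, -1.26110031e-04,
        1.51725998e-02,  6.74561147e-05]), 'tool_pos': array([194.6318361 , 566.96528403, 230.24381785]), 'tcp_rot': array([-1.79893218e+02, -8.87748810e-03,  1.61045853e+02]), 'ft_force': array([-0.28059528, -0.39334439,  0.52037033]), 'wrist_torque': array([ 0.03170301, -0.00811769, -0.03260636]), 'grip_force': 0.0, 'finger_gap': 85.10460626168512}
scene [[0.24, 0.74, -0.62, -154.22], [-0.97, 0.18, -0.16, -320.57], [-0.01, 0.64, 0.76, 929.84], [0.0, 0.0, 0.0, 1.0]] -0.18815046156268017 497.2432918414474
top [[-0.0, 0.99, -0.15, 350.22], [-1.0, -0.0, -0.01, -132.11], [-0.01, 0.15, 0.99, 979.76], [0.0, 0.0, 0.0, 1.0]] -0.06574190328588456 376.6511841927883
wrist [[0.33, -0.9, -0.29, 122.55], [0.95, 0.31, 0.1, 591.69], [-0.0, -0.3, 0.95, 372.04], [0
[... 592 characters left out ...]
8.3 -70.1  32. ]
shaft_axis scene [276.  208.4] 0.57 [ 538.9 -194.9   32. ]
shaft_axis top [281.  170.3] 0.7 [ 545.4 -201.9   32. ]
  TRI shaft_axis [ 488.3 -153.3  211.5]
bearing_head scene [274.4 216.2] 0.76 [ 540.1 -191.6   -0. ]
bearing_head top [276.  173.1] 0.89 [ 544.4 -191.     0. ]
  TRI bearing_head [ 545.7 -191.    -7.3]
stand_seat scene [252.6 280. ] 0.71 [ 281.5 -204.8  145. ]
stand_seat scene [284.9 176.7] 0.34 [ 539.2 -210.8  145. ]
stand_seat top [173.6 185.6] 0.87 [487.7  48.9 145. ]
  TRI stand_seat [ 515.9  -15.8 -202. ]
sample_jar scene [350.2 198.6] 0.7 [ 577.4 -356.5   68. ]
sample_jar top [339.2 141.3] 0.69 [ 611.7 -346.1   68. ]
  TRI sample_jar [ 628.6 -359.6    8.1]
```

View pics/a.png

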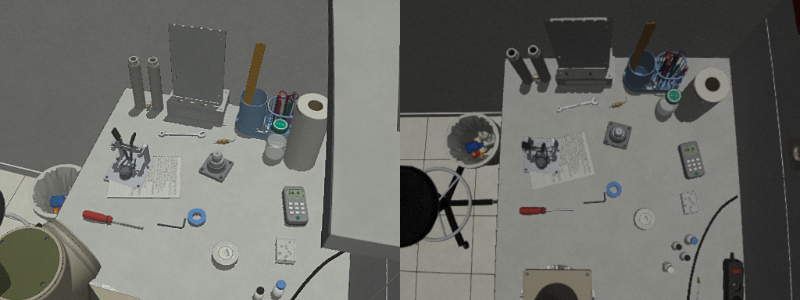

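Run:
```python
import cv2,numpy as np
a=cv2.imread("pics/top0.png"); s=cv2.imread("pics/scene0.png")
f=lambda i,x,y:cv2.resize(i[y:y+100,x:x+133],(400,300),interpolation=cv2.INTER_CUBIC)
cv2.imwrite("pics/b.png",np.vstack([np.hstack([f(a,110,140),f(a,220,120)]),np.hstack([f(s,95,140),f(s,210,140)])]))
```

```text
(no output)
```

View pics/b.png

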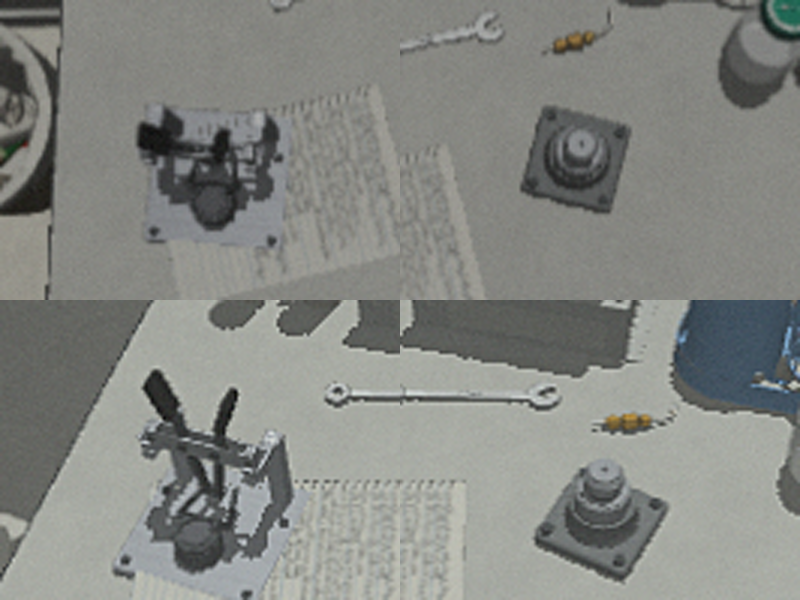

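The picture shows the pliers in the stand at top-crop (185,145) with the ring toward the robot at (212,205), and the bearing head at (575,155) and (602,485). I'm moving above the pliers for a near look.

Request:
{"api": "send_rows", "payload": {"steps": [[[9.0,-17.25,0.6],[0,0,0.31]],[[9.0,-17.25,0.6],[0,0,0.31]],[[9.0,-17.25,0.6],[0,0,0.31]],[[9.0,-17.25,0.6],[0,0,0.31]],[[9.0,-17.25,0.6],[0,0,0.31]],[[9.0,-17.25,0.6],[0,0,0.31]],[[9.0,-17.25,0.6],[0,0,0.31]],[[9.0,-17.25,0.6],[0,0,0.31]],[[9.0,-17.25,0.6],[0,0,0.31]],[[9.0,-17.25,0.6],[0,0,0.31]]], "fingers": 0}}

```text
time: 2.45
tool_pos: [465.9, 46.8, 249.5]
tcp_rot: [-180.0, 0.0, 178.6]
ft_force: [-0.6, 0.1, -0.0]
finger_gap: 85.4
grip_force: 0.0
```

Request:
{"api": "send_rows", "payload": {"steps": [[[0,0,0],[0,0,0]],[[0,0,0],[0,0,0]],[[0,0,0],[0,0,0]]]}}

```text
time: 2.82
tool_pos: [464.5, 51.0, 249.3]
tcp_rot: [180.0, 0.0, 178.9]
ft_force: [0.5, 0.2, -0.4]
finger_gap: 85.5
grip_force: 0.0
```

Run:
```python
from h import *
s=sense();print(s["tool_pos"].round(1),s["tcp_rot"].round(2),s["ft_force"].round(2),s["time"])
w=snapshot("wrist"); cv2.imwrite("pics/w1.png",cv2.resize(w["img"][:,:,::-1],(800,600)))
for l,z in [("pliers_grip",145),("pliers",97),("ring_center",80),("stand_seat",145)]:
    for a,k in pp(l,"wrist"): print(l,a.round(1),round(k,2),at_z(w,a,z).round(1))
```

```text
[464.5  51.  249.3] [179.99   0.   178.9 ] [ 0.47  0.19 -0.45] 2.825
pliers_grip [259.2 213.4] 0.92 [489.5  51.8 145. ]
pliers [256.5 193.4] 0.69 [484.9  49.2  97. ]
ring_center [263.7 148.5] 0.64 [437.1  58.3  80. ]
ring_center [102.2 214.3] 0.45 [ 514.2 -142.8   80. ]
stand_seat [259.7 208.3] 0.7 [484.2  52.4 145. ]
```

View pics/w1.png

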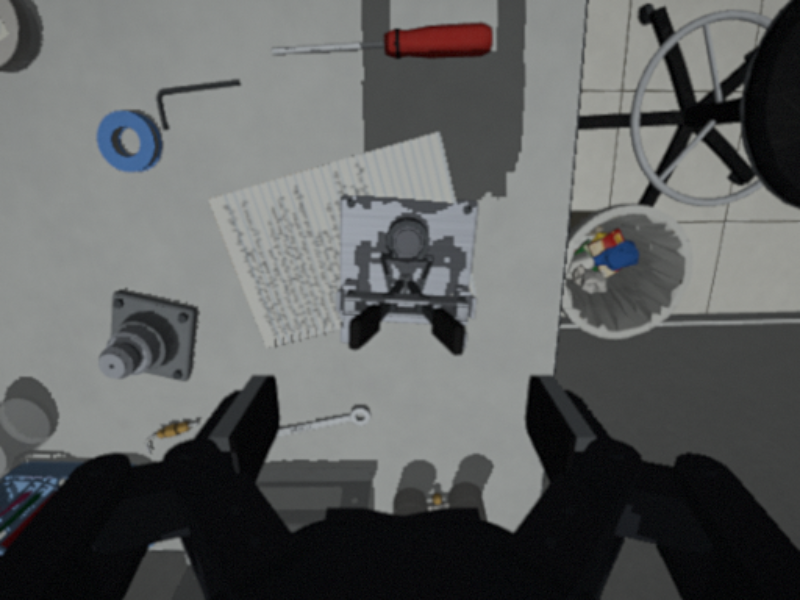

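The picture shows the ring at (408,240), joint block from (342,295) to (472,300), handles at (365,325)/(447,330), stand screws at (350,202)/(467,210), and the bearing head with its shaft top at (115,362).

Run:
```python
from h import *
w=snapshot("wrist");t=snapshot("top")
c=w["img"][110:240,205:325,::-1]; c2=w["img"][175:250,55:135,::-1]
cv2.imwrite("pics/w2.png",np.hstack([cv2.resize(c,(480,520),interpolation=cv2.INTER_CUBIC),cv2.copyMakeBorder(cv2.resize(c2,(320,300),interpolation=cv2.INTER_CUBIC),0,220,0,0,cv2.BORDER_CONSTANT)]))
for l in ["pliers","snap_ring","bearing_head"]:
    for cam,s in [("wrist",w),("top",t)]:
        for r in finder.trace(l,cam)[:1]:
            y,x=np.nonzero(r["mask"]); print(l,cam,r["confidence"],x.min(),x.max(),y.min(),y.max(),x.mean().round(1),y.mean().round(1))
for n,px,z in [("screwL",(350,202),8),("screwR",(467,210),8),("blockL",(343,295),106),("blockR",(473,300),106),("ring",(408,240),82),("shafttop",(115,362),76)]:
    print(n,at_z(w,np.array(px)/1.5625,z).round(1))
```

```text
pliers wrist 0.81 221 300 176 226 260.3 200.3
pliers top 0.73 263 283 232 251 272.9 242.1
snap_ring wrist 0.63 245 276 141 183 260.5 160.2
snap_ring top 0.65 172 189 194 213 179.9 204.5
bearing_head wrist 0.67 63 126 186 243 95.3 216.0
screwL [421.1   5.2   8. ]
screwR [430.1 108.    8. ]
blockL [476.2   8.6 106. ]
blockR [481.7  99.2 106. ]
ring [442.8  54.7  82. ]
shafttop [ 539.6 -189.    76. ]
```

View pics/w2.png

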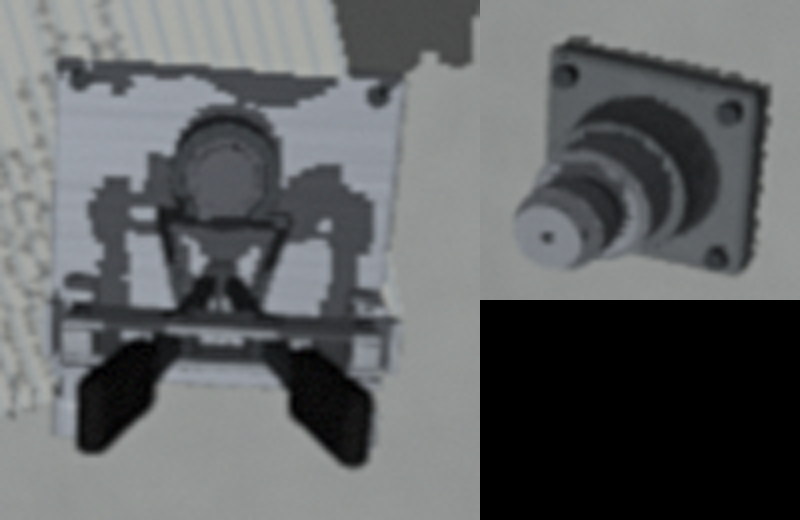

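```bash
cat > ov.py <<'E'
from h import *
def frame(g,yaw):
    a=np.radians(yaw); return lambda x,y,z: np.array([g[0]+x*np.cos(a)-y*np.sin(a), g[1]+x*np.sin(a)+y*np.cos(a), z+145])
E
python3 - <<'E'
from ov import *
w=snapshot("wrist"); img=cv2.resize(w["img"][110:240,205:325,::-1],(600,650),interpolation=cv2.INTER_CUBIC).copy()
img=img[:600]
F=frame((488.5,52.3),-4.2)
def line(P,col):
    q=np.array([(proj(w,p)-[205,110]+.5)*5 for p in P]).astype(np.int32); cv2.polylines(img,[q],False,col,1)
th=np.linspace(.4,2*np.pi-.4,60)
for r in (13.3,18.5): line([F(-34.5+r*np.cos(t),r*np.sin(t),-65) for t in th],(0,0,255))
for s in(-1,1): line([F(x,s*5,-65) for x in(-20,14.5)],(0,0,255))
line([F(x,y,-39) for x,y in((-6.5,-44),(6.5,-44),(6.5,44),(-6.5,44),(-6.5,-44))],(0,255,0))
for s in(-1,1): line([F(x,s*y,16) for x,y in((-10,35.5),(10,35.5),(10,25.5),(-10,25.5),(-10,35.5))],(255,0,0))
cv2.imwrite("pics/ov.png",img)
E
```

```text
(no output)
```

View pics/ov.png

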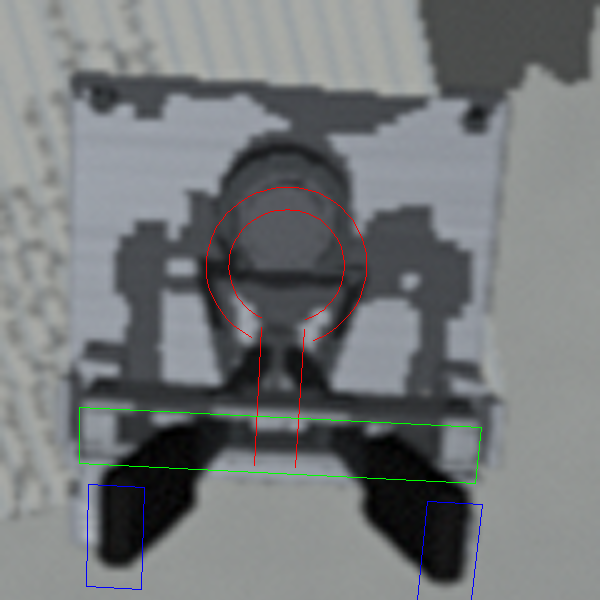

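Request:
{"api": "send_rows", "payload": {"steps": [[[0.77,0.07,0],[0,0,-0.052]],[[0.77,0.07,-0.5],[0,0,-0.052]],[[0.77,0.07,-1.3],[0,0,-0.052]],[[0.77,0.07,-2.0],[0,0,-0.052]],[[0.77,0.07,-2.7],[0,0,-0.052]],[[0.77,0.07,-3.2],[0,0,-0.052]],[[0.77,0.07,-3.7],[0,0,-0.052]],[[0.77,0.07,-4.14],[0,0,-0.052]],[[0.77,0.07,-4.14],[0,0,-0.052]],[[0.77,0.07,-4.14],[0,0,-0.052]]], "fingers": 0}}

```text
time: 4.78
tool_pos: [488.4, 52.1, 125.6]
tcp_rot: [180.0, 0.0, 175.8]
ft_force: [0.6, 0.6, -0.3]
finger_gap: 85.8
grip_force: 0.0
```

Run:
```python
from h import *
s=sense();print(s["tool_pos"].round(1),s["tcp_rot"].round(2),s["ft_force"].round(2))
w=snapshot("wrist"); cv2.imwrite("pics/w3.png",cv2.resize(w["img"][100:384,60:460,::-1],(800,568)))
for l,z in [("pliers_grip",145),("pliers",97),("ring_center",80)]:
    for a,k in pp(l,"wrist"): print(l,a.round(1),round(k,2),at_z(w,a,z).round(1))
```

```text
[488.4  52.1 125.6] [1.8000e+02 4.0000e-02 1.7583e+02] [ 0.55  0.6  -0.34]
pliers [259.2 216.6] 0.73 [484.6  53.1  97. ]
ring_center [257.9 149.9] 0.96 [442.5  55.3  80. ]
```

View pics/w3.png

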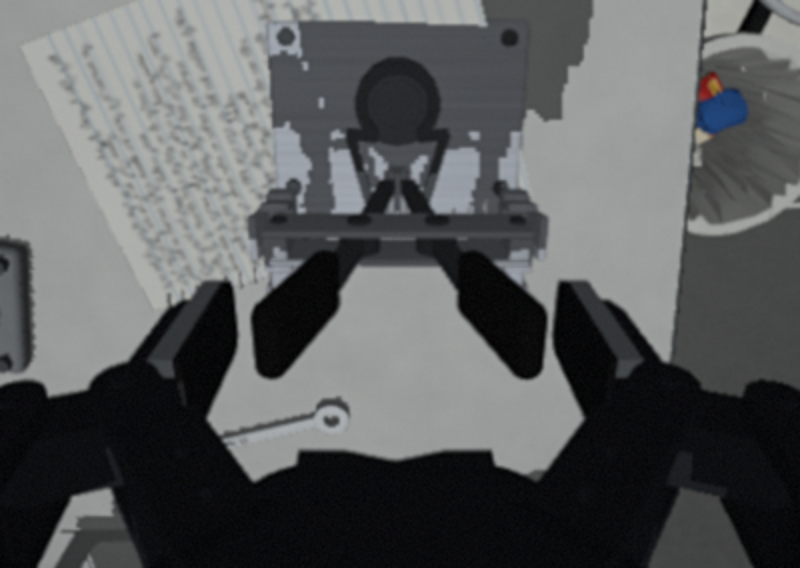

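Run:
```python
from h import *
w=snapshot("wrist")
for p in [(257.9,149.9),(60+398/2,100+98/2)]: print(at_z(w,p,32).round(1))
```

```text
[450.5  54.9  32. ]
[449.8  55.9  32. ]
```

Request:
{"api": "send_rows", "payload": {"steps": [[[0,0,0],[0,0,0]],[[0,0,0],[0,0,0]],[[0,0,0],[0,0,0]],[[0,0,0],[0,0,0]],[[0,0,0],[0,0,0]],[[0,0,0],[0,0,0]],[[0,0,0],[0,0,0]],[[0,0,0],[0,0,0]]], "fingers": 1, "squeeze": 80}}

```text
time: 6.02
tool_pos: [491.2, 51.9, 129.6]
tcp_rot: [180.0, 0.4, 175.8]
ft_force: [-2.2, -0.3, 21.8]
finger_gap: 22.5
grip_force: 80.6
```

Request:
{"api": "send_rows", "payload": {"steps": [[[0,0,0.2],[0,0,0]],[[0,0,0.4],[0,0,0]],[[0,0,0.6],[0,0,0]],[[0,0,0.8],[0,0,0]],[[0,0,1.1],[0,0,0]],[[0,0,1.4],[0,0,0]],[[0,0,1.4],[0,0,0]]]}}

```text
time: 6.9
tool_pos: [488.7, 52.1, 168.3]
tcp_rot: [180.0, 0.1, 175.8]
ft_force: [0.0, -0.6, -1.2]
finger_gap: 22.5
grip_force: 78.7
```

Run:
```python
from h import *
s=sense();print(s["tool_pos"].round(1),s["tcp_rot"].round(2),s["ft_force"].round(2),s["finger_gap"])
w=snapshot("wrist"); cv2.imwrite("pics/w4.png",cv2.resize(w["img"][80:300,130:390,::-1],(780,660))[:600])
for l,z in [("pliers_grip",187),("pliers",139),("ring_center",74)]:
    for a,k in pp(l,"wrist"): print(l,a.round(1),round(k,2),at_z(w,a,z).round(1))
```

```text
[488.7  52.1 168.3] [1.7999e+02 1.1000e-01 1.7583e+02] [ 0.04 -0.63 -1.21] 22.471217414713642
pliers_grip [252.7 253.4] 0.96 [484.7  49.5 187. ]
pliers [257.4 212.2] 0.81 [482.   52.1 139. ]
ring_center [255.5 144.8] 0.96 [446.4  53.1  74. ]
```

View pics/w4.png

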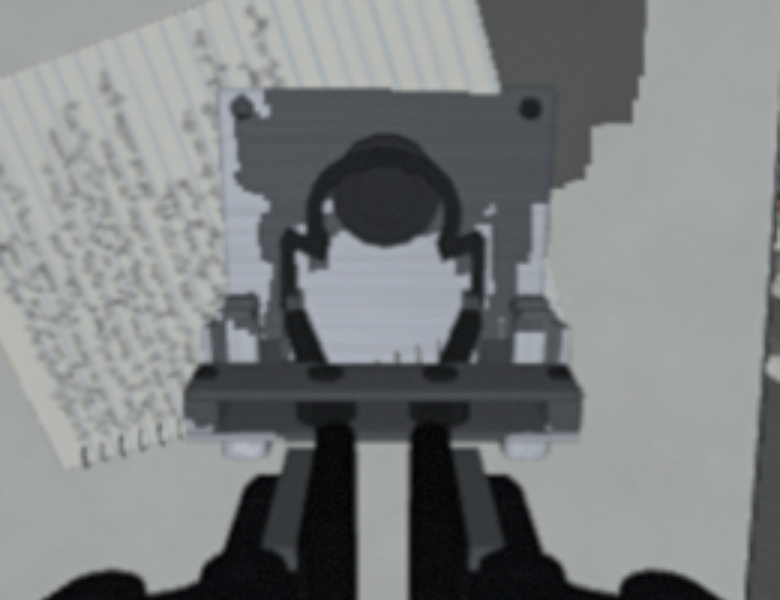

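The ring is spread (arms from (307,215) to (460,215) in the crop) and hangs level on both tips. I'll lift it clear and carry it over to the head.

Request:
{"api": "send_rows", "payload": {"steps": [[[0,0,0.8],[0,0,0]],[[0,0,1.6],[0,0,0]],[[0,0,2.2],[0,0,0]],[[0.4,-1.2,2.2],[0,0,0]],[[0.9,-2.6,2.2],[0,0,0]],[[1.5,-4.2,2.2],[0,0,0]],[[2.1,-5.8,2.2],[0,0,0]],[[2.6,-7.2,2.0],[0,0,0]],[[2.9,-8.0,1.8],[0,0,0]],[[3.0,-8.24,1.6],[0,0,0]]]}}

```text
time: 8.35
tool_pos: [577.8, -196.5, 214.1]
tcp_rot: [180.0, -0.1, 175.7]
ft_force: [-0.4, 0.4, -1.3]
finger_gap: 22.6
grip_force: 78.8
```

Request:
{"api": "send_rows", "payload": {"steps": [[[0,0,0],[0,0,0]],[[0,0,0],[0,0,0]],[[0,0,0],[0,0,0]]]}}

```text
time: 8.72
tool_pos: [578.1, -194.2, 215.7]
tcp_rot: [-180.0, 0.0, 175.9]
ft_force: [0.0, 0.4, -2.4]
finger_gap: 22.2
grip_force: 78.8
```

Run:
```python
from h import *
s=sense();print(s["tool_pos"].round(1),s["tcp_rot"].round(2),s["ft_force"].round(2),s["finger_gap"],s["time"])
w=snapshot("wrist"); t=snapshot("top"); sc=snapshot("scene")
np.save("w5.npy",w,allow_pickle=True)
cv2.imwrite("pics/w5.png",cv2.resize(w["img"][80:280,130:390,::-1],(780,600),interpolation=cv2.INTER_CUBIC))
for l,z in [("ring_center",s["tool_pos"][2]-97.6),("shaft_axis",32),("bearing_head",0)]:
    for c,i in (("wrist",w),("top",t),("scene",sc)):
        for a,k in pp(l,c): print(l,c,a.round(1),round(k,2),at_z(i,a,z).round(1))
```

```text
[ 578.1 -194.2  215.7] [-1.7999e+02  4.0000e-02  1.7590e+02] [ 0.    0.4  -2.44] 22.22812698987317 8.725
ring_center wrist [257.4 145.2] 0.63 [ 536.6 -191.7  118.1]
ring_center top [279.8 164.5] 0.48 [ 541.5 -193.   118.1]
ring_center scene [272.6 181.2] 0.44 [ 543.9 -183.8  118.1]
ring_center scene [277.1 182.3] 0.43 [ 543.2 -193.9  118.1]
shaft_axis wrist [253.3 142.7] 0.94 [ 545.8 -197.1   32. ]
shaft_axis wrist [255.4 211.2] 0.56 [ 632.7 -201.1   32. ]
shaft_axis top [277.9 170.5] 0.55 [ 544.9 -194.    32. ]
bearing_head wrist [253. 138.] 0.64 [ 544.1 -197.8    0. ]
bearing_head top [279.  173.3] 0.67 [ 543.9 -198.9    0. ]
bearing_head scene [275.2 216.9] 0.91 [ 538.5 -193.9    0. ]
```

View pics/w5.png

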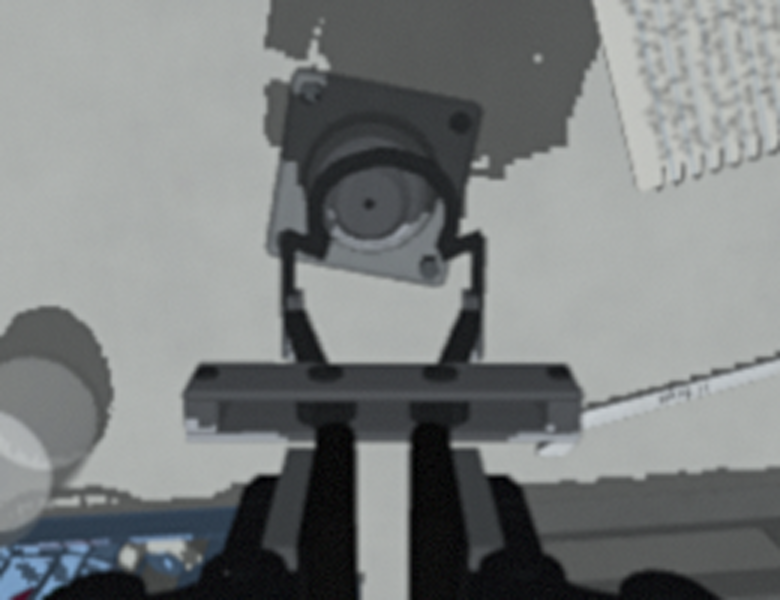

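The picture shows the ring's back arc at (383,150–170) and the shaft top's centre hole at (369,204) inside it, with foot screws at (312,92), (461,122) and (429,263). I'll turn these into offsets.

Run:
```python
from h import *
w=np.load("w5.npy",allow_pickle=True).item()
g=w["img"].astype(float).mean(2)
U=lambda c:np.array([130+(c[0]+.5)/3-.5,80+(c[1]+.5)/3-.5])
for c in (256,257,258): print("col",c,g[120:150,c].astype(int).tolist())
for r in (146,148,150): print("row",r,g[r,225:292].astype(int).tolist())
for z in (5,8,10,12):
    a=at_z(w,U((312,92)),z);b=at_z(w,U((429,263)),z);c=at_z(w,U((461,122)),z)
    print("foot",z,((a+b)/2).round(1),np.linalg.norm(a-b).round(1),np.linalg.norm(a-c).round(1),np.linalg.norm(b-c).round(1))
for z in (62,66,70,74,76): print("hole",z,at_z(w,U((369,204)),z).round(1))
print("cam",np.array(w["pose"]).round(3).tolist())
```

```text
col 256 [48, 54, 58, 58, 58, 62, 75, 80, 73, 43, 34, 38, 35, 34, 38, 55, 74, 79, 82, 83, 83, 82, 81, 82, 83, 83, 81, 82, 83, 82]
col 257 [48, 52, 58, 60, 58, 62, 71, 81, 73, 44, 32, 37, 35, 37, 39, 54, 73, 76, 78, 82, 83, 83, 83, 83, 83, 83, 83, 83, 83, 81]
col 258 [47, 51, 57, 57, 59, 60, 67, 80, 74, 45, 36, 35, 39, 35, 39, 54, 72, 75, 77, 84, 84, 84, 84, 83, 84, 82, 82, 82, 82, 83]
row 146 [122, 122, 121, 122, 122, 114, 90, 53, 34, 36, 37, 34, 39, 55, 71, 69, 71, 75, 83, 82, 83, 82, 82, 82, 81, 79, 73, 58, 59, 72, 80, 81, 83, 82, 83, 82, 83, 80, 76, 69, 68, 69, 76, 77, 77, 71, 68, 61, 56, 51, 61, 74, 60, 41, 36, 35, 39, 41, 47, 80, 134, 171, 175, 174, 173, 172, 174]
row 148 [122, 121, 121, 122, 122, 121, 106, 63, 36, 36, 37, 36, 51, 66, 71, 66, 69, 78, 83, 83, 83, 81, 82, 81, 81, 75, 58, 38, 40, 55, 74, 83, 83, 82, 82, 83, 82, 81, 76, 69, 67, 70, 80, 79, 73, 71, 63, 54, 51, 59, 87, 110, 95, 54, 35, 35, 39, 36, 47, 84, 135, 171, 175, 173, 173, 173, 173]
row 150 [121, 121, 121, 122, 123, 124, 106, 64, 38, 36, 36, 38, 49, 74, 98, 104, 83, 73, 81, 83, 83, 82, 83, 82, 80, 82, 81, 77, 79, 83, 82, 84, 83, 83, 83, 83, 82, 79, 74, 65, 67, 75, 79, 78, 73, 74, 75, 69, 62, 75, 107, 121, 104, 59, 34, 36, 36, 37, 51, 86, 134, 170, 176, 174, 173, 174, 175]
foot 5 [ 545.7 -196.9    5. ] 87.5 62.9 61.3
foot 8 [ 545.3 -196.9    8. ] 86.7 62.4 60.8
foot 10 [ 545.  -196.8   10. ] 86.2 62.0 60.5
foot 12 [ 544.8 -196.8   12. ] 85.7 61.7 60.1
hole 62 [ 547.  -197.5   62. ]
hole 66 [ 546.4 -197.4   66. ]
hole 70 [ 545.8 -197.3   70. ]
hole 74 [ 545.2 -197.1   74. ]
hole 76 [ 544.9 -197.1   76. ]
cam [[0.072, -0.95, -0.302, 501.82], [0.997, 0.068, 0.022, -189.251], [-0.0, -0.303, 0.953, 357.342], [0.0, 0.0, 0.0, 1.0]]
```

Run:
```python
from h import *
w=np.load("w5.npy",allow_pickle=True).item()
a=np.radians(-4.1);X=np.array([np.cos(a),np.sin(a)]);Y=np.array([-X[1],X[0]])
sh=np.array([545.4,-197.1]); T=np.array([578.1,-194.2])
for zr in (116,118,120):
    o=at_z(w,(257.5,128.6),zr-2)[:2];i=at_z(w,(257.5,135),zr+2)[:2]; m=at_z(w,(258.0,148),zr)[:2]
    co=o+18.5*X; ci=i+13.3*X
    print(zr,"xc outer",(co@X).round(1),"inner",(ci@X).round(1),"mid y",(m@Y).round(1),"shaft",(sh@X).round(1),(sh@Y).round(1),"TCP",(T@X).round(1),(T@Y).round(1))
```

```text
116 xc outer 553.6 inner 553.5 mid y -152.3 shaft 558.1 -157.6 TCP 590.5 -152.4
118 xc outer 553.4 inner 553.2 mid y -152.3 shaft 558.1 -157.6 TCP 590.5 -152.4
120 xc outer 553.2 inner 553.0 mid y -152.3 shaft 558.1 -157.6 TCP 590.5 -152.4
```

Request:
{"api": "send_rows", "payload": {"steps": [[[0.05,-0.15,0],[0,0,0]],[[0.05,-0.15,-0.3],[0,0,0]],[[0.05,-0.15,-0.6],[0,0,0]],[[0.05,-0.15,-0.9],[0,0,0]],[[0.05,-0.15,-0.9],[0,0,0]],[[0.05,-0.15,-0.9],[0,0,0]],[[0.05,-0.15,-0.9],[0,0,0]]]}}

```text
time: 10.2
tool_pos: [579.8, -199.7, 188.7]
tcp_rot: [-180.0, 0.1, 175.8]
ft_force: [0.2, -1.0, -2.0]
finger_gap: 22.6
grip_force: 78.8
```

Run:
```python
from h import *
s=sense();print(s["tool_pos"].round(1),s["tcp_rot"].round(2),s["ft_force"].round(2),s["finger_gap"],s["time"])
w=snapshot("wrist"); np.save("w6.npy",w,allow_pickle=True)
cv2.imwrite("pics/w6.png",cv2.resize(w["img"][110:180,210:303,::-1],(797,600),interpolation=cv2.INTER_CUBIC))
```

```text
[ 579.8 -199.7  188.7] [-1.7998e+02  5.0000e-02  1.7583e+02] [ 0.23 -1.02 -2.  ] 22.58896102288469 10.2
```

View pics/w6.png

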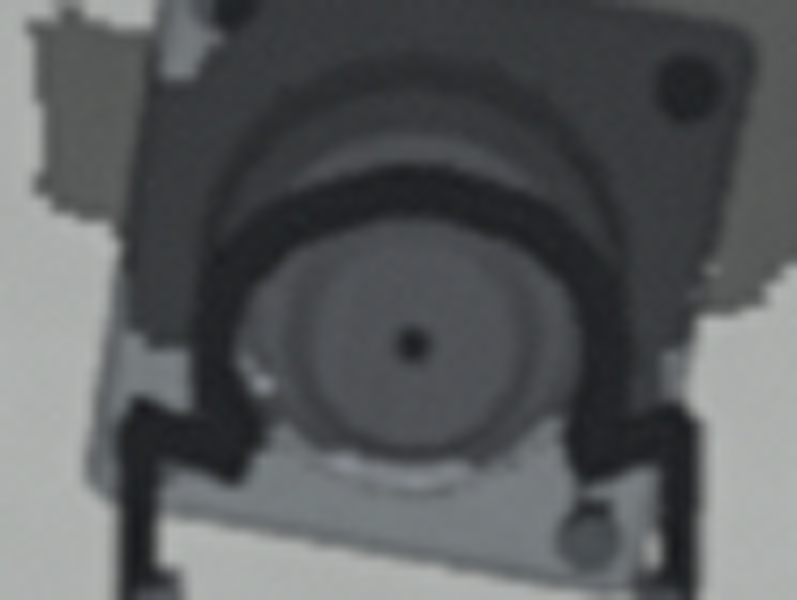

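Run:
```python
from h import *
w=np.load("w6.npy",allow_pickle=True).item(); g=w["img"].astype(float).mean(2)
a=np.radians(-4.15);X=np.array([np.cos(a),np.sin(a)]);Y=np.array([-X[1],X[0]])
print(g[125:140,258].astype(int).tolist())
U=lambda c:np.array([210+c[0]/8.57-.44,110+c[1]/8.57-.44])
zr=91.1
for k,c,z,d in [("outer",(411,167),zr-2,18.5),("inner",(411,213),zr+2,13.3),("hole",(412,345),72,0),("hole",(412,345),76,0),("hole",(412,345),68,0)]:
    p=at_z(w,U(c),z)[:2]+d*X; print(k,z,(p@X).round(2),(p@Y).round(2))
p=[at_z(w,U(c),zr)[:2] for c in((192,340),(632,340))];print("mid",((p[0]+p[1])/2@Y).round(2))
p=[at_z(w,U(c),zr)[:2] for c in((118,430),(697,430))];print("lugmid",((p[0]+p[1])/2@Y).round(2), "TCP",np.array([579.8,-199.7])@X,np.array([579.8,-199.7])@Y)
f=(at_z(w,U((688,88)),10)+at_z(w,U((588,535)),10))/2;print(f)
```

```text
[66, 78, 79, 73, 46, 34, 36, 35, 36, 36, 55, 73, 76, 79, 80]
outer 89.1 555.98 -157.58
inner 93.1 554.93 -157.58
hole 72 558.25 -157.46
hole 76 557.6 -157.47
hole 68 558.9 -157.46
mid -157.48
lugmid -157.95 TCP 592.7316294143238 -157.21751013115738
[ 553.92137965 -167.32804582   10.        ]
```

Request:
{"api": "send_rows", "payload": {"steps": [[[0,0,-0.2],[0,0,0]],[[0,0,-0.4],[0,0,0]],[[0,0,-0.5],[0,0,0]],[[0,0,-0.5],[0,0,0]]]}}

```text
time: 10.75
tool_pos: [579.1, -199.5, 172.5]
tcp_rot: [180.0, -0.1, 175.8]
ft_force: [1.1, 0.5, -1.4]
finger_gap: 22.6
grip_force: 78.8
```

Request:
{"api": "send_rows", "payload": {"steps": [[[0,0,-0.05],[0,0,0]],[[0,0,-0.1],[0,0,0]],[[0,0,-0.1],[0,0,0]]]}}

```text
time: 11.12
tool_pos: [579.4, -199.6, 170.0]
tcp_rot: [180.0, -0.0, 175.8]
ft_force: [0.5, 0.7, -1.5]
finger_gap: 22.1
grip_force: 78.8
```

Request:
{"api": "send_rows", "payload": {"steps": [[[0,0,-0.05],[0,0,0]],[[0,0,-0.1],[0,0,0]],[[0,0,-0.1],[0,0,0]]]}}

```text
time: 11.5
tool_pos: [579.3, -199.6, 166.9]
tcp_rot: [180.0, -0.0, 175.8]
ft_force: [-0.6, 0.4, -1.8]
finger_gap: 22.0
grip_force: 78.8
```

```bash
python3 -c "
from h import *
s=sense();print(s['tool_pos'].round(2),s['ft_force'].round(2),s['wrist_torque'].round(2))"
```

```text
[ 579.35 -199.56  166.85] [-0.6   0.45 -1.82] [ 0.01 -0.02  0.01]
```

Request:
{"api": "send_rows", "payload": {"steps": [[[0,0,-0.05],[0,0,0]],[[0,0,-0.1],[0,0,0]],[[0,0,-0.1],[0,0,0]]]}}

```text
time: 11.88
tool_pos: [579.3, -199.5, 163.8]
tcp_rot: [180.0, -0.0, 175.8]
ft_force: [-0.3, 0.2, -2.0]
finger_gap: 22.6
grip_force: 78.8
```

Request:
{"api": "send_rows", "payload": {"steps": [[[0,0,-0.05],[0,0,0]],[[0,0,-0.1],[0,0,0]],[[0,0,-0.1],[0,0,0]]]}}

```text
time: 12.25
tool_pos: [579.3, -199.5, 160.8]
tcp_rot: [180.0, -0.0, 175.8]
ft_force: [-0.4, 0.5, -2.3]
finger_gap: 22.5
grip_force: 78.8
```

Request:
{"api": "send_rows", "payload": {"steps": [[[0,0,-0.05],[0,0,0]],[[0,0,-0.1],[0,0,0]],[[0,0,-0.1],[0,0,0]]]}}

```text
time: 12.62
tool_pos: [579.3, -199.6, 157.9]
tcp_rot: [180.0, -0.0, 175.8]
ft_force: [-0.3, -0.9, -2.8]
finger_gap: 22.1
grip_force: 78.8
```

Request:
{"api": "send_rows", "payload": {"steps": [[[0,0,-0.05],[0,0,0]],[[0,0,-0.08],[0,0,0]],[[0,0,-0.08],[0,0,0]]]}}

```text
time: 13.0
tool_pos: [579.4, -199.6, 155.6]
tcp_rot: [180.0, -0.0, 175.8]
ft_force: [0.4, -0.4, -2.3]
finger_gap: 22.2
grip_force: 78.8
```

Request:
{"api": "send_rows", "payload": {"steps": [[[0,0,-0.03],[0,0,0]],[[0,0,-0.05],[0,0,0]],[[0,0,-0.05],[0,0,0]]]}}

```text
time: 13.38
tool_pos: [579.4, -199.6, 154.1]
tcp_rot: [180.0, -0.0, 175.8]
ft_force: [-0.5, -1.5, -1.6]
finger_gap: 22.2
grip_force: 78.8
```

Request:
{"api": "send_rows", "payload": {"steps": [[[0,0,-0.03],[0,0,0]],[[0,0,-0.05],[0,0,0]],[[0,0,-0.05],[0,0,0]]]}}

```text
time: 13.75
tool_pos: [579.4, -199.6, 152.6]
tcp_rot: [180.0, -0.0, 175.8]
ft_force: [0.1, 1.2, -1.6]
finger_gap: 22.5
grip_force: 78.8
```

Request:
{"api": "send_rows", "payload": {"steps": [[[0,0,-0.03],[0,0,0]],[[0,0,-0.05],[0,0,0]],[[0,0,-0.05],[0,0,0]]]}}

```text
time: 14.12
tool_pos: [579.4, -199.6, 151.1]
tcp_rot: [180.0, -0.0, 175.8]
ft_force: [-0.2, -0.5, -1.7]
finger_gap: 22.7
grip_force: 78.8
```

Request:
{"api": "send_rows", "payload": {"steps": [[[0,0,-0.03],[0,0,0]],[[0,0,-0.05],[0,0,0]],[[0,0,-0.05],[0,0,0]]]}}

```text
time: 14.5
tool_pos: [579.4, -199.6, 149.6]
tcp_rot: [180.0, -0.0, 175.8]
ft_force: [-0.2, 0.2, -1.9]
finger_gap: 22.7
grip_force: 78.8
```

Request:
{"api": "send_rows", "payload": {"steps": [[[0,0,-0.03],[0,0,0]],[[0,0,-0.05],[0,0,0]],[[0,0,-0.05],[0,0,0]]]}}

```text
time: 14.88
tool_pos: [579.4, -199.6, 148.1]
tcp_rot: [180.0, -0.0, 175.8]
ft_force: [-0.6, -0.0, -1.2]
finger_gap: 22.5
grip_force: 78.8
```

Request:
{"api": "send_rows", "payload": {"steps": [[[0,0,-0.03],[0,0,0]],[[0,0,-0.05],[0,0,0]],[[0,0,-0.05],[0,0,0]]]}}

```text
time: 15.25
tool_pos: [579.5, -199.7, 146.8]
tcp_rot: [-180.0, 0.0, 175.8]
ft_force: [0.0, 0.7, -0.2]
finger_gap: 22.5
grip_force: 78.9
```

Request:
{"api": "send_rows", "payload": {"steps": [[[0,0,-0.02],[0,0,0]],[[0,0,-0.02],[0,0,0]]]}}

```text
time: 15.5
tool_pos: [579.6, -199.6, 146.2]
tcp_rot: [-180.0, 0.0, 175.8]
ft_force: [0.1, 0.6, 0.2]
finger_gap: 22.2
grip_force: 78.9
```

Run:
```python
from h import *
w=snapshot("wrist"); s=sense();print(s['tool_pos'].round(2),s['ft_force'].round(2),s['wrist_torque'].round(2))
cv2.imwrite("pics/w7.png",cv2.resize(w["img"][110:180,210:303,::-1],(797,600),interpolation=cv2.INTER_CUBIC))
```

```text
[ 579.55 -199.66  146.22] [-0.79 -0.16 -0.62] [0.01 0.   0.02]
```

View pics/w7.png

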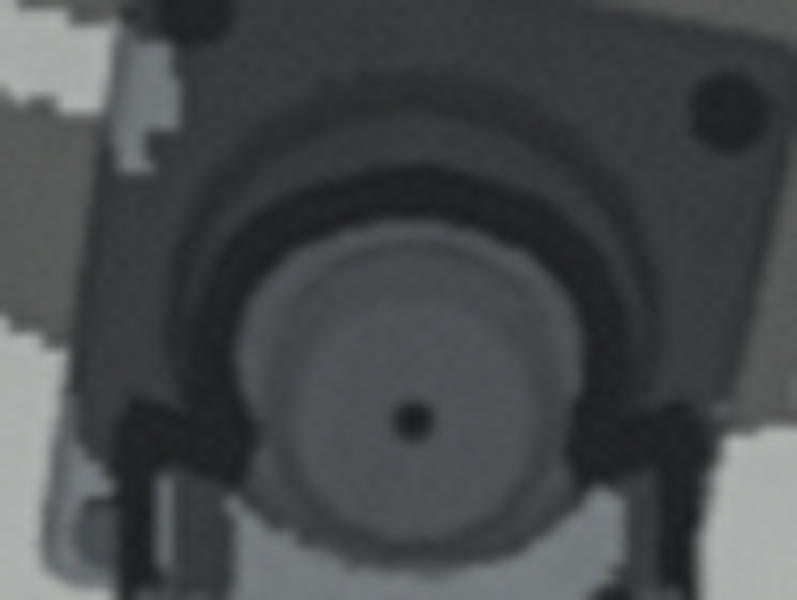

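Request:
{"api": "send_rows", "payload": {"steps": [[[0,0,-0.02],[0,0,0]],[[0,0,-0.02],[0,0,0]]]}}

```text
time: 15.8
tool_pos: [579.6, -199.6, 145.6]
tcp_rot: [-180.0, 0.0, 175.8]
ft_force: [0.0, 0.4, 0.6]
finger_gap: 22.5
grip_force: 78.9
```

Run:
```python
from h import *
s=sense();print(s['tool_pos'].round(2),s['ft_force'].round(2),s['wrist_torque'].round(2))
```

```text
[ 579.56 -199.63  145.58] [0.03 0.44 0.62] [ 0.05 -0.09  0.04]
```

Request:
{"api": "send_rows", "payload": {"steps": [[[0,0,0.02],[0,0,0]],[[0,0,0.045],[0,0,0]],[[0,0,0.045],[0,0,0]]]}}

```text
time: 16.18
tool_pos: [579.3, -199.6, 146.7]
tcp_rot: [180.0, -0.0, 175.8]
ft_force: [-0.5, -0.1, -1.2]
finger_gap: 22.2
grip_force: 78.9
```

Request:
{"api": "send_rows", "payload": {"steps": [[[0.04,-0.003,0],[0,0,0]],[[0.08,-0.006,0],[0,0,0]],[[0.1,-0.008,0],[0,0,0]],[[0.1,-0.008,0],[0,0,0]]]}}

```text
time: 16.68
tool_pos: [582.5, -199.8, 146.7]
tcp_rot: [180.0, -0.0, 175.8]
ft_force: [-0.3, -0.6, -2.2]
finger_gap: 22.5
grip_force: 78.9
```

Run:
```python
from h import *
s=sense();print(s['tool_pos'].round(2),s['ft_force'].round(2),s['wrist_torque'].round(2),s["finger_gap"])
```

```text
[ 582.49 -199.84  146.74] [-0.31 -0.56 -2.22] [ 0.03 -0.03  0.03] 22.533314985111925
```

Request:
{"api": "send_rows", "payload": {"steps": [[[0.02,-0.001,0],[0,0,0]],[[0.03,-0.002,0],[0,0,0]],[[0.03,-0.002,0],[0,0,0]]]}}

```text
time: 17.05
tool_pos: [583.4, -199.9, 146.8]
tcp_rot: [-180.0, -0.0, 175.8]
ft_force: [-0.4, 0.6, -1.2]
finger_gap: 22.3
grip_force: 78.9
```

Run:
```python
from h import *
s=sense();print(s['tool_pos'].round(2),s['ft_force'].round(2),s['wrist_torque'].round(2),s["finger_gap"])
w=snapshot("wrist"); cv2.imwrite("pics/w8.png",cv2.resize(w["img"][110:180,210:303,::-1],(797,600),interpolation=cv2.INTER_CUBIC))
```

```text
[ 583.36 -199.92  146.82] [-0.43  0.59 -1.22] [-0.01 -0.03  0.04] 22.304853681098482
```

Request:
{"api": "send_rows", "payload": {"steps": [[[0,0,-0.01],[0,0,0]],[[0,0,-0.02],[0,0,0]],[[0,0,-0.02],[0,0,0]]], "fingers": 0.65}}

```text
time: 17.48
tool_pos: [583.4, -199.9, 146.3]
tcp_rot: [-180.0, 0.0, 175.8]
ft_force: [0.2, -0.2, -0.2]
finger_gap: 30.1
grip_force: 12.6
```

Request:
{"api": "send_rows", "payload": {"steps": [[[0,0,-0.01],[0,0,0]],[[0,0,-0.025],[0,0,0]],[[0,0,-0.025],[0,0,0]]], "fingers": 0.56}}

```text
time: 17.85
tool_pos: [583.5, -200.0, 145.6]
tcp_rot: [-180.0, 0.0, 175.8]
ft_force: [0.2, 0.3, 0.3]
finger_gap: 37.8
grip_force: 11.3
```

Request:
{"api": "send_rows", "payload": {"steps": [[[0,0,-0.01],[0,0,0]],[[0,0,-0.025],[0,0,0]],[[0,0,-0.025],[0,0,0]]], "fingers": 0.465}}

```text
time: 18.23
tool_pos: [583.3, -199.9, 144.7]
tcp_rot: [180.0, -0.0, 175.8]
ft_force: [0.1, 1.2, -1.0]
finger_gap: 45.4
grip_force: 10.4
```

Next 53 mm.

Request:
{"api": "send_rows", "payload": {"steps": [[[0,0,-0.02],[0,0,0]],[[0,0,-0.04],[0,0,0]],[[0,0,-0.04],[0,0,0]]], "fingers": 0.38}}

```text
time: 18.6
tool_pos: [583.3, -199.9, 143.4]
tcp_rot: [180.0, -0.0, 175.8]
ft_force: [0.2, 0.3, -1.2]
finger_gap: 53.0
grip_force: 9.8
```

Run:
```python
from h import *
s=sense();print(s['tool_pos'].round(2),s['ft_force'].round(2),s['wrist_torque'].round(2),s["finger_gap"])
w=snapshot("wrist"); cv2.imwrite("pics/w9.png",cv2.resize(w["img"][100:220,190:323,::-1],(665,600),interpolation=cv2.INTER_CUBIC))
```

```text
[ 583.28 -199.9   143.42] [ 0.23  0.32 -1.25] [-0.02 -0.03  0.07] 53.04239200440222
```

View pics/w9.png

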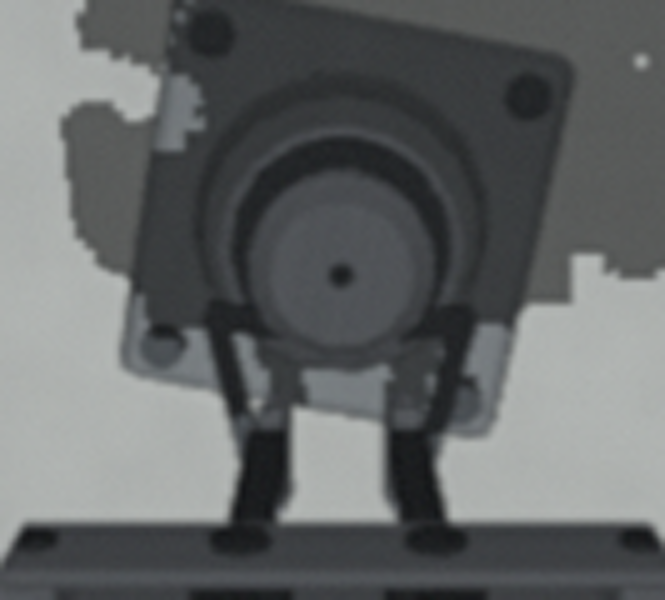

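The picture shows the ring closing concentric round the shaft, at (340,240), with an even rim of shoulder visible around it and the tips still at the lugs at (235,410)/(440,410). That was my eleventh view, one over the limit of ten, so I'll use only numbers from here.

Request:
{"api": "send_rows", "payload": {"steps": [[[0,0,-0.02],[0,0,0]],[[0,0,-0.05],[0,0,0]],[[0,0,-0.05],[0,0,0]],[[0,0,-0.05],[0,0,0]]], "fingers": 0.284}}

```text
time: 19.15
tool_pos: [583.3, -199.9, 142.0]
tcp_rot: [180.0, -0.0, 175.8]
ft_force: [0.3, 1.3, -1.8]
finger_gap: 61.1
grip_force: 6.8
```

Run:
```python
from h import *
s=sense();print(s['tool_pos'].round(2),s['ft_force'].round(2),s['wrist_torque'].round(2),s["finger_gap"],s["grip_force"])
w=snapshot("wrist"); np.save("w10.npy",w,allow_pickle=True)
for l,z in [("pliers_grip",160),("pliers",112),("ring_center",49)]:
    for a,k in pp(l,"wrist"): print(l,a.round(1),round(k,2),at_z(w,a,z).round(1))
g=w["img"].mean(2)[165:200:3,225:290].astype(int)
for i,r in enumerate(g): print(165+3*i,r.tolist())
```

```text
[ 583.34 -199.89  142.02] [ 0.34  1.31 -1.77] [-0.    0.01 -0.03] 61.05098219046368 6.763912467285991
pliers [254.4 216.6] 0.78 [ 579.9 -202.2  112. ]
ring_center [259.8 145.3] 0.78 [ 541.3 -195.2   49. ]
165 [104, 99, 88, 83, 82, 78, 60, 41, 35, 36, 38, 36, 38, 36, 37, 38, 37, 38, 44, 56, 62, 65, 69, 75, 81, 83, 83, 81, 83, 82, 82, 83, 85, 82, 82, 83, 83, 81, 84, 84, 83, 83, 78, 71, 63, 65, 62, 55, 44, 39, 39, 37, 38, 38, 37, 38, 37, 36, 48, 83, 115, 118, 118, 118, 119]
168 [62, 60, 95, 122, 127, 124, 108, 65, 38, 36, 36, 37, 54, 76, 79, 75, 67, 53, 39, 38, 42, 49, 56, 62, 62, 62, 63, 70, 74, 78, 80, 82, 81, 79, 81, 81, 80, 75, 73, 69, 63, 65, 62, 57, 47, 41, 37, 37, 38, 39, 41, 40, 47, 49, 40, 37, 37, 36, 59, 96, 122, 124, 122, 123, 120]
171 [87, 105, 122, 125, 123, 123, 123, 106, 61, 35, 36, 36, 56, 94, 121, 127, 124, 108, 68, 54, 57, 65, 74, 71, 67, 65, 70, 69, 66, 63, 63, 62, 63, 65, 65, 64, 64, 63, 65, 68, 67, 69, 66, 62, 67, 79, 83, 65, 60, 62, 71, 75, 63, 40, 34, 36, 38, 60, 96, 121, 125, 123, 123, 120, 117]
174 [122, 123, 123, 124, 125, 125, 125, 123, 102, 60, 37, 35, 36, 55
[... 1907 characters left out ...]
, 30, 29, 45, 64, 88, 132, 168, 177, 175, 173, 176, 174, 174, 176, 176, 176, 175, 175, 177]
195 [175, 177, 175, 174, 176, 176, 174, 177, 176, 176, 177, 179, 179, 176, 145, 77, 29, 26, 28, 27, 31, 26, 28, 25, 38, 65, 78, 91, 135, 173, 177, 176, 177, 175, 178, 175, 149, 96, 86, 83, 51, 25, 26, 29, 30, 30, 28, 25, 31, 66, 126, 169, 178, 175, 175, 175, 174, 175, 174, 176, 175, 175, 176, 175, 176]
198 [176, 176, 176, 175, 175, 176, 176, 175, 175, 174, 177, 178, 177, 150, 88, 35, 25, 28, 28, 28, 26, 26, 24, 47, 98, 120, 90, 84, 135, 173, 178, 177, 177, 177, 178, 175, 150, 96, 93, 119, 108, 54, 23, 27, 27, 30, 29, 30, 21, 34, 77, 136, 172, 176, 175, 175, 174, 174, 174, 175, 174, 176, 176, 175, 176]
```

Request:
{"api": "send_rows", "payload": {"steps": [[[0,-0.025,0],[0,0,0]],[[0,-0.025,0],[0,0,0]],[[0,-0.025,0.06],[0,0,0]],[[0,-0.025,0.12],[0,0,0]],[[0,-0.025,0.12],[0,0,0]]]}}

```text
time: 19.98
tool_pos: [583.6, -200.7, 146.0]
tcp_rot: [-180.0, 0.0, 175.8]
ft_force: [-0.6, 0.5, -0.9]
finger_gap: 61.1
grip_force: 6.8
```

Run:
```python
from h import *
s=sense();print(s['tool_pos'].round(2),s['tcp_rot'].round(1),s['ft_force'].round(2),s['wrist_torque'].round(2),s["finger_gap"],s["grip_force"])
w=snapshot("wrist"); 
for l,z in [("pliers_grip",160),("pliers",115),("ring_center",49)]:
    for a,k in pp(l,"wrist"): print(l,a.round(1),round(k,2),at_z(w,a,z).round(1))
g=w["img"].mean(2)[171:190:3,225:290].astype(int)
for i,r in enumerate(g): print(171+3*i,r.tolist())
```

```text
[ 583.56 -200.74  146.01] [-180.     0.   175.8] [-0.61  0.52 -0.87] [-0.01 -0.02  0.01] 61.05094733928765 6.764379478991032
pliers [254.8 220.1] 0.58 [ 583.2 -203.   115. ]
pliers [382.  227.2] 0.5 [ 595.2 -115.1  115. ]
ring_center [257.9 144.9] 0.79 [ 541.7 -197.7   49. ]
ring_center [259.9 145.5] 0.65 [ 542.4 -196.    49. ]
171 [85, 94, 110, 122, 124, 124, 124, 125, 121, 100, 56, 35, 34, 39, 65, 101, 124, 124, 106, 69, 58, 63, 85, 107, 94, 66, 57, 59, 65, 64, 63, 65, 64, 66, 66, 67, 66, 64, 63, 61, 61, 62, 61, 58, 66, 96, 118, 108, 73, 59, 66, 85, 88, 57, 35, 37, 38, 58, 98, 123, 125, 124, 124, 123, 118]
174 [110, 110, 112, 114, 115, 117, 120, 121, 123, 114, 87, 48, 38, 34, 43, 72, 108, 126, 126, 108, 71, 57, 57, 57, 60, 60, 61, 60, 60, 65, 92, 121, 126, 124, 124, 120, 123, 122, 104, 71, 58, 59, 61, 62, 59, 60, 61, 59, 59, 61, 58, 58, 49, 39, 36, 36, 39, 54, 69, 76, 99, 119, 124, 120, 111]
177 [179, 178, 174, 173, 173, 173, 172, 163, 151, 139, 126, 99, 52, 34, 35, 43, 74, 106, 117, 115, 107, 93, 65, 57, 58, 57, 62, 60, 57, 64, 95, 122, 127, 124, 125, 124, 125, 123, 104, 69, 59, 6
[... 601 characters left out ...]
2, 93, 107, 105, 79, 64, 48, 37, 34, 34, 47, 75, 95, 92, 88, 96, 100, 107, 114, 111, 107, 133]
186 [174, 174, 174, 174, 174, 175, 177, 175, 176, 176, 177, 178, 177, 155, 106, 81, 78, 74, 61, 54, 47, 37, 36, 37, 38, 41, 54, 88, 135, 173, 178, 175, 176, 176, 178, 175, 154, 101, 59, 45, 39, 35, 35, 34, 46, 77, 120, 134, 94, 74, 75, 75, 87, 132, 165, 165, 152, 143, 132, 131, 135, 141, 155, 171, 178]
189 [174, 175, 175, 174, 174, 174, 175, 176, 176, 177, 177, 177, 179, 175, 147, 99, 73, 54, 34, 26, 27, 31, 29, 26, 30, 28, 46, 86, 136, 173, 177, 175, 174, 175, 176, 175, 150, 95, 62, 34, 26, 28, 28, 30, 28, 26, 29, 45, 67, 79, 78, 89, 133, 168, 177, 175, 175, 174, 176, 176, 177, 175, 175, 176, 176]
```

Request:
{"api": "send_rows", "payload": {"steps": [[[0,0,0.1],[0,0,0]],[[0,0,0.3],[0,0,0]],[[0,0,0.6],[0,0,0]],[[0,0,1.0],[0,0,0]],[[0,0,1.5],[0,0,0]],[[0,0,2.0],[0,0,0]],[[0,0,2.4],[0,0,0]],[[0,0,2.7],[0,0,0]],[[0,0,2.8],[0,0,0]],[[0,0,2.8],[0,0,0]]]}}

```text
time: 21.42
tool_pos: [583.3, -200.7, 229.5]
tcp_rot: [180.0, -0.0, 175.8]
ft_force: [-0.4, 0.5, -1.4]
finger_gap: 61.0
grip_force: 6.8
```

Run:
```python
from h import *
s=sense();print(s['tool_pos'].round(2),s['ft_force'].round(2),s["finger_gap"],s["grip_force"])
w=snapshot("wrist"); t=snapshot("top")
for l,z in [("pliers",s['tool_pos'][2]-28),("ring_center",49)]:
    for a,k in pp(l,"wrist"): print(l,a.round(1),round(k,2),at_z(w,a,z).round(1))
for r in finder.trace("snap_ring","wrist")[:2]: print(r["confidence"],(np.array(r["box"])*[512,384,512,384]).round(1))
for r in finder.trace("bearing_head","wrist")[:2]: print(r["confidence"],(np.array(r["box"])*[512,384,512,384]).round(1))
```

```text
[ 583.32 -200.65  229.48] [-0.45  0.46 -1.44] 61.01881826690563 6.762631684541702
pliers [254.2 216.3] 0.81 [ 578.8 -202.9  201.5]
ring_center [259.7 136.9] 0.84 [ 544.3 -195.5   49. ]
0.66 [225.8 100.4  67.3  67.2]
```

Request:
{"api": "send_rows", "payload": {"steps": [[[-0.1,0.3,0],[0,0,0]],[[-0.35,1.0,0],[0,0,0]],[[-0.75,2.0,0],[0,0,0]],[[-1.2,3.2,0],[0,0,0]],[[-1.65,4.5,0],[0,0,0]],[[-2.1,5.7,0],[0,0,0]],[[-2.5,6.8,0],[0,0,0]],[[-2.8,7.7,0],[0,0,0]],[[-3.0,8.2,0],[0,0,0]],[[-3.08,8.42,0],[0,0,0]]]}}

```text
time: 22.98
tool_pos: [490.7, 52.6, 229.7]
tcp_rot: [-180.0, 0.0, 175.9]
ft_force: [0.2, -0.2, -1.6]
finger_gap: 61.4
grip_force: 6.8
```

Request:
{"api": "send_rows", "payload": {"steps": [[[0,0,0],[0,0,0]],[[0,0,-0.4],[0,0,0]],[[0,0,-0.9],[0,0,0]],[[0,0,-1.4],[0,0,0]],[[0,0,-1.8],[0,0,0]],[[0,0,-2.1],[0,0,0]],[[0,0,-2.1],[0,0,0]],[[0,0,-2.1],[0,0,0]]]}}

```text
time: 23.98
tool_pos: [491.3, 52.0, 167.2]
tcp_rot: [180.0, 0.0, 175.8]
ft_force: [0.1, -0.1, -3.5]
finger_gap: 61.2
grip_force: 6.8
```

Run:
```python
from h import *
s=sense();print(s['tool_pos'].round(2),s["tcp_rot"].round(2),s['ft_force'].round(2),s["finger_gap"],s["grip_force"],s["time"])
w=snapshot("wrist"); np.save("w11.npy",w,allow_pickle=True); g=w["img"].astype(float).mean(2)
for c in (195,205,250,264,310,320): print(c,g[190:240,c].astype(int).tolist())
```

```text
[491.31  51.96 167.17] [1.8000e+02 5.0000e-02 1.7583e+02] [ 0.09 -0.05 -3.46] 61.21018483507079 6.765267876908183 23.975
195 [178, 178, 178, 175, 172, 170, 168, 166, 164, 163, 162, 149, 151, 171, 162, 104, 48, 26, 24, 27, 35, 45, 57, 60, 62, 68, 78, 77, 73, 75, 78, 76, 77, 77, 78, 76, 76, 76, 74, 74, 76, 78, 85, 93, 66, 53, 53, 49, 40, 28]
205 [141, 136, 132, 128, 129, 130, 126, 124, 123, 122, 107, 80, 81, 74, 67, 60, 57, 58, 57, 59, 59, 58, 59, 62, 61, 67, 78, 78, 68, 57, 58, 58, 60, 60, 61, 59, 60, 59, 61, 66, 74, 78, 100, 144, 163, 164, 164, 163, 163, 163]
250 [30, 30, 29, 31, 45, 56, 77, 103, 113, 123, 127, 133, 146, 156, 155, 107, 62, 56, 55, 57, 57, 61, 59, 60, 60, 67, 77, 77, 69, 61, 58, 60, 57, 58, 61, 60, 59, 59, 59, 65, 74, 75, 96, 139, 162, 165, 164, 163, 163, 163]
264 [31, 34, 35, 45, 60, 80, 89, 97, 108, 121, 124, 130, 140, 158, 161, 112, 63, 56, 57, 59, 58, 60, 58, 60, 60, 68, 77, 78, 69, 61, 58, 58, 59, 59, 60, 58, 60, 61, 61, 65, 75, 76, 96, 140, 160, 164, 162, 162, 163, 162]
310 [114, 161, 170, 169, 168, 167, 166, 167, 165, 157, 147, 106, 72, 70, 69, 63, 58, 58, 57, 58, 60, 57, 59, 59, 61, 66, 78, 77, 69, 57, 57, 55, 58, 58, 59, 59, 58, 59, 61, 67, 75, 77, 96, 136, 161, 166, 164, 163, 164, 165]
320 [149, 152, 152, 152, 153, 158, 157, 156, 156, 154, 152, 151, 151, 152, 148, 115, 69, 31, 21, 25, 33, 46, 58, 61, 61, 66, 76, 78, 72, 70, 75, 77, 77, 76, 77, 77, 77, 75, 76, 74, 74, 78, 89, 96, 69, 52, 55, 53, 48, 41]
```

Run:
```python
from h import *
w=np.load("w11.npy",allow_pickle=True).item()["img"].astype(np.uint8)
g3=cv2.cvtColor(cv2.resize(cv2.imread("pics/w3.png"),(400,284),interpolation=cv2.INTER_AREA),cv2.COLOR_BGR2GRAY)
g=cv2.cvtColor(w,cv2.COLOR_RGB2GRAY)
for c in (250,262): print(g3[98:140,c-60].tolist()); print(g[198:240,c].tolist())
# tops of sleeves / block / rows: template match of block middle and handles
for n,(x0,x1,y0,y1) in {"block":(200,312,203,234),"handles":(186,334,226,290),"Lend":(192,215,200,240),"Rend":(300,330,200,240)}.items():
    t=g[y0:y1,x0:x1]; sub=g3[max(0,y0-112):y1-88,x0-72:x1-48]
    m=cv2.matchTemplate(sub,t,cv2.TM_CCOEFF_NORMED); _,v,_,l=cv2.minMaxLoc(m); print(n,round(v,2),"shift in w3 rel now",l[0]-12,l[1]-12)
```

```text
[25, 25, 24, 26, 24, 24, 23, 26, 37, 50, 55, 55, 55, 55, 56, 56, 56, 61, 71, 75, 77, 76, 55, 44, 44, 44, 46, 49, 53, 56, 57, 60, 68, 72, 88, 122, 151, 158, 159, 157, 157, 158]
[112, 122, 126, 132, 145, 155, 154, 106, 62, 56, 55, 57, 57, 61, 59, 60, 60, 67, 77, 77, 68, 60, 58, 60, 57, 58, 60, 60, 59, 59, 59, 64, 74, 75, 96, 140, 163, 166, 165, 164, 164, 164]
[46, 65, 87, 108, 118, 124, 127, 125, 104, 71, 55, 55, 54, 56, 56, 56, 57, 62, 70, 75, 84, 92, 70, 55, 54, 55, 56, 56, 55, 56, 58, 60, 68, 73, 88, 122, 151, 157, 156, 156, 157, 157]
[90, 91, 101, 129, 164, 173, 161, 109, 64, 55, 57, 57, 59, 56, 59, 59, 60, 67, 78, 76, 68, 60, 56, 58, 57, 60, 59, 57, 60, 59, 61, 64, 74, 76, 96, 141, 164, 164, 165, 165, 164, 164]
block 0.7 shift in w3 rel now 2 1
handles 0.81 shift in w3 rel now 1 -5
Lend 0.42 shift in w3 rel now -6 -1
Rend 0.6 shift in w3 rel now 8 -2
```

Run:
```python
from h import *
from scipy.optimize import least_squares
w=np.load("w11.npy",allow_pickle=True).item(); g=w["img"].astype(float).mean(2)
for r in (207,210,214,222): print(r,g[r,180:202].astype(int).tolist(),g[r,312:336].astype(int).tolist())
a=np.radians(-4.17);X=np.array([np.cos(a),np.sin(a),0]);Y=np.array([-X[1],X[0],0]);Z=np.array([0,0,1.])
# predicted rows for block with nominal relation
T=np.array([491.31,51.96,167.17])
for dx in(-4,-2.7,-1,0):
  for dz in (15,19.7,22):
    G=T+dx*X+dz*Z
    q=lambda x,y,z:proj(w,G+x*X+y*Y+z*Z).round(1)
    print(dx,dz,"front-bottom",q(-6.5,0,-57),"front-top",q(-6.5,0,-39),"rear-top",q(6.5,0,-39),"L",q(-6.5,-44,-39),"R",q(-6.5,44,-39))
```

```text
207 [172, 167, 159, 155, 164, 174, 174, 175, 175, 161, 148, 147, 129, 71, 27, 26, 27, 27, 28, 33, 46, 54] [59, 56, 51, 37, 30, 27, 28, 27, 31, 65, 118, 153, 165, 165, 165, 164, 163, 163, 163, 164, 163, 164, 162, 162]
210 [150, 166, 177, 171, 149, 143, 159, 170, 174, 177, 155, 101, 51, 33, 34, 35, 38, 37, 34, 41, 48, 60] [58, 58, 52, 42, 36, 34, 35, 36, 33, 35, 45, 77, 126, 155, 164, 164, 163, 163, 163, 162, 164, 163, 163, 163]
214 [155, 164, 170, 175, 175, 166, 152, 152, 140, 86, 58, 59, 61, 61, 62, 62, 62, 61, 60, 61, 62, 63] [61, 60, 60, 60, 62, 62, 60, 58, 61, 62, 60, 60, 58, 78, 124, 154, 164, 162, 163, 164, 163, 163, 162, 162]
222 [180, 158, 125, 156, 180, 178, 176, 167, 119, 81, 75, 74, 75, 78, 76, 77, 78, 76, 76, 71, 60, 50] [52, 51, 59, 70, 76, 75, 77, 76, 77, 77, 77, 77, 75, 74, 98, 138, 160, 162, 160, 162, 161, 161, 162, 161]
-4 15 front-bottom [258.  200.5] front-top [258.1 209.9] rear-top [258.1 228.1] L [190.4 209.8] R [325.9 209.8]
-4 19.7 front-bottom [258.1 202.8] front-top [258.2 212.6] rear-top [258.1 231.3] L [188.7 212.6] R [327.6 212.6]
-4 22 front-bottom [258.1 
[... 400 characters left out ...]
[188.  215.9] R [328.4 215.9]
-1 15 front-bottom [258.  204.4] front-top [258.1 214.2] rear-top [258.1 232.2] L [190.7 214.1] R [325.5 214.1]
-1 19.7 front-bottom [258.1 206.8] front-top [258.1 217. ] rear-top [258.1 235.5] L [189. 217.] R [327.3 216.9]
-1 22 front-bottom [258.1 208. ] front-top [258.2 218.5] rear-top [258.1 237.1] L [188.2 218.4] R [328.1 218.4]
0 15 front-bottom [258.  205.8] front-top [258.1 215.6] rear-top [258.1 233.6] L [190.8 215.5] R [325.4 215.5]
0 19.7 front-bottom [258.1 208.1] front-top [258.1 218.5] rear-top [258.1 236.9] L [189.2 218.4] R [327.1 218.4]
0 22 front-bottom [258.1 209.4] front-top [258.2 219.9] rear-top [258.1 238.5] L [188.3 219.9] R [328.  219.8]
```

Request:
{"api": "send_rows", "payload": {"steps": [[[-0.013,0.013,-0.2],[0,0,0]],[[-0.013,0.013,-0.5],[0,0,0]],[[-0.013,0.013,-0.7],[0,0,0]],[[-0.013,0.013,-0.9],[0,0,0]],[[-0.013,0.013,-0.9],[0,0,0]]]}}

```text
time: 24.65
tool_pos: [490.0, 52.3, 138.8]
tcp_rot: [-180.0, -0.1, 175.8]
ft_force: [0.3, 0.3, -1.4]
finger_gap: 61.5
grip_force: 6.8
```

Request:
{"api": "send_rows", "payload": {"steps": [[[0,0,-0.1],[0,0,0]],[[0,0,-0.2],[0,0,0]],[[0,0,-0.2],[0,0,0]]]}}

```text
time: 25.02
tool_pos: [490.4, 52.3, 133.4]
tcp_rot: [-180.0, -0.0, 175.8]
ft_force: [0.1, -0.2, -1.7]
finger_gap: 61.3
grip_force: 6.8
```

Request:
{"api": "send_rows", "payload": {"steps": [[[0,0,-0.05],[0,0,0]],[[0,0,-0.1],[0,0,0]],[[0,0,-0.1],[0,0,0]]]}}

```text
time: 25.4
tool_pos: [490.4, 52.3, 130.5]
tcp_rot: [-180.0, -0.0, 175.8]
ft_force: [0.5, -0.6, -0.9]
finger_gap: 61.0
grip_force: 6.8
```

Request:
{"api": "send_rows", "payload": {"steps": [[[0,0,-0.05],[0,0,0]],[[0,0,-0.1],[0,0,0]],[[0,0,-0.1],[0,0,0]]]}}

```text
time: 25.78
tool_pos: [490.4, 52.3, 127.4]
tcp_rot: [-180.0, -0.0, 175.8]
ft_force: [0.5, -0.1, -1.8]
finger_gap: 61.2
grip_force: 6.8
```

Request:
{"api": "send_rows", "payload": {"steps": [[[0,0,-0.04],[0,0,0]],[[0,0,-0.06],[0,0,0]],[[0,0,-0.06],[0,0,0]]]}}

```text
time: 26.15
tool_pos: [490.5, 52.3, 125.8]
tcp_rot: [-180.0, -0.0, 175.8]
ft_force: [0.5, -0.5, -1.1]
finger_gap: 61.0
grip_force: 6.8
```

Request:
{"api": "send_rows", "payload": {"steps": [[[0,0,-0.03],[0,0,0]],[[0,0,-0.05],[0,0,0]],[[0,0,-0.05],[0,0,0]]]}}

```text
time: 26.52
tool_pos: [490.5, 52.3, 124.3]
tcp_rot: [-180.0, -0.0, 175.8]
ft_force: [-0.2, 0.6, -1.2]
finger_gap: 60.9
grip_force: 6.8
```

Request:
{"api": "send_rows", "payload": {"steps": [[[0,0,-0.03],[0,0,0]],[[0,0,-0.05],[0,0,0]],[[0,0,-0.05],[0,0,0]]]}}

```text
time: 26.9
tool_pos: [490.5, 52.3, 122.8]
tcp_rot: [-180.0, -0.0, 175.8]
ft_force: [-0.5, -0.2, -1.0]
finger_gap: 60.8
grip_force: 6.8
```

Run:
```python
from h import *
s=sense();print(s['tool_pos'].round(2),s["tcp_rot"].round(2),s['ft_force'].round(2))
w=snapshot("wrist"); np.save("w12.npy",w,allow_pickle=True); g=cv2.cvtColor(w["img"],cv2.COLOR_RGB2GRAY)
g3=cv2.cvtColor(cv2.resize(cv2.imread("pics/w3.png"),(400,284),interpolation=cv2.INTER_AREA),cv2.COLOR_BGR2GRAY)
p=np.load("w11.npy",allow_pickle=True).item()["img"]; p=cv2.cvtColor(p,cv2.COLOR_RGB2GRAY)
for c in (250,262): print(g[198:240,c].tolist())
def m(a,b,box,n):
    x0,x1,y0,y1=box; t=a[y0:y1,x0:x1]; r=cv2.matchTemplate(b[y0-10:y1+10,x0-10:x1+10],t,cv2.TM_CCOEFF_NORMED); _,v,_,l=cv2.minMaxLoc(r); print(n,round(v,2),l[0]-10,l[1]-10)
m(p,g,(186,334,226,290),"handles w11->now"); 
G=np.zeros_like(g); G[100:384,60:460]=g3
m(g,G,(186,334,226,290),"handles now->w3"); m(g,G,(195,325,90,125),"plate now->w3"); m(g,G,(185,335,185,235),"block/fork now->w3")
```

```text
[490.52  52.32 122.76] [-1.8000e+02 -1.0000e-02  1.7583e+02] [-0.54 -0.24 -1.01]
[111, 122, 125, 134, 148, 164, 158, 102, 60, 55, 58, 56, 60, 59, 58, 58, 62, 69, 77, 74, 68, 59, 59, 59, 58, 60, 60, 58, 60, 58, 60, 65, 74, 78, 97, 140, 161, 164, 163, 162, 164, 163]
[91, 100, 118, 150, 166, 170, 157, 100, 60, 54, 56, 58, 59, 59, 60, 61, 60, 67, 75, 77, 67, 60, 57, 59, 57, 58, 58, 59, 59, 58, 59, 65, 76, 77, 94, 140, 161, 163, 163, 163, 164, 162]
handles w11->now 0.99 0 0
handles now->w3 0.82 1 -5
plate now->w3 0.67 3 10
block/fork now->w3 0.8 1 1
```

Request:
{"api": "send_rows", "payload": {"steps": [[[0,0,-0.03],[0,0,0]],[[0,0,-0.05],[0,0,0]],[[0,0,-0.05],[0,0,0]],[[0,0,-0.05],[0,0,0]]]}}

```text
time: 27.45
tool_pos: [490.8, 52.3, 121.7]
tcp_rot: [180.0, 0.0, 175.8]
ft_force: [-0.0, -1.1, 1.9]
finger_gap: 61.2
grip_force: 7.3
```

Run:
```python
from h import *
s=sense();print(s['tool_pos'].round(2),s["tcp_rot"].round(2),s['ft_force'].round(2))
w=snapshot("wrist"); g=cv2.cvtColor(w["img"],cv2.COLOR_RGB2GRAY)
print(g[198:240,250].tolist())
for r in (207,214,222): print(r,g[r,180:202].tolist(),g[r,312:336].tolist())
t=snapshot("top"); 
for l,z in [("pliers_grip",145),("pliers",97)]:
    for a,k in pp(l,"top"): print(l,a.round(1),round(k,2),at_z(t,a,z).round(1))
    for a,k in pp(l,"wrist"): print(l,"wrist",a.round(1),round(k,2),at_z(w,a,z).round(1))
S=np.array([[proj(w,at_z(w,(1,1),8)*0+np.array([x,y,8])) for x,y in ((421.1,5.2),(430.1,108))]]);print(S.round(1).tolist())
cv2.imwrite("pics/w13.png",w["img"][:,:,::-1])
```

```text
[490.84  52.3  121.72] [1.8000e+02 4.0000e-02 1.7583e+02] [-0.03 -1.07  1.95]
[124, 127, 129, 141, 162, 173, 159, 89, 53, 57, 55, 58, 60, 59, 59, 59, 61, 70, 76, 75, 64, 57, 59, 60, 59, 58, 60, 59, 58, 58, 60, 66, 74, 76, 107, 157, 166, 165, 163, 162, 162, 163]
207 [152, 114, 85, 73, 70, 64, 63, 62, 63, 62, 59, 57, 45, 31, 29, 29, 27, 25, 29, 35, 47, 57] [59, 58, 48, 34, 28, 24, 25, 29, 30, 35, 52, 67, 67, 63, 61, 60, 62, 63, 65, 64, 66, 73, 92, 124]
214 [166, 144, 95, 78, 78, 71, 69, 78, 71, 65, 64, 64, 62, 64, 63, 63, 63, 64, 62, 63, 64, 63] [63, 61, 64, 61, 63, 63, 62, 61, 62, 60, 63, 61, 61, 60, 62, 75, 87, 87, 79, 78, 84, 83, 104, 144]
222 [142, 149, 143, 151, 155, 141, 96, 76, 85, 79, 74, 72, 75, 77, 76, 77, 75, 77, 75, 69, 59, 49] [49, 51, 58, 70, 74, 75, 75, 77, 78, 76, 78, 76, 75, 74, 75, 83, 88, 95, 123, 151, 158, 153, 150, 157]
pliers_grip [172.5 185.6] 0.55 [487.7  51.5 145. ]
pliers [176.9 190.1] 0.58 [484.6  51.1  97. ]
pliers wrist [255.9 218.4] 0.87 [486.6  51.2  97. ]
[[[200.2, 115.5], [314.4, 117.1]]]
```

Request:
{"api": "send_rows", "payload": {"steps": [[[0,0,-0.01],[0,0,0]],[[0,0,-0.02],[0,0,0]],[[0,0,-0.02],[0,0,0]]], "fingers": 0.22}}

```text
time: 28.12
tool_pos: [490.2, 52.3, 120.2]
tcp_rot: [-180.0, -0.1, 175.8]
ft_force: [-1.3, 0.6, -1.1]
finger_gap: 66.8
grip_force: 6.5
```

Request:
{"api": "send_rows", "payload": {"steps": [[[0,0,0],[0,0,0]],[[0,0,0],[0,0,0]],[[0,0,0],[0,0,0]],[[0,0,0],[0,0,0]]], "fingers": 0}}

```text
time: 28.62
tool_pos: [490.7, 52.3, 120.9]
tcp_rot: [-180.0, 0.0, 175.8]
ft_force: [0.5, -0.4, -0.8]
finger_gap: 85.2
grip_force: 0.0
```

Run:
```python
from h import *
s=sense();print(s['tool_pos'].round(2),s["tcp_rot"].round(2),s['ft_force'].round(2),s["finger_gap"])
w=snapshot("wrist"); g=cv2.cvtColor(w["img"],cv2.COLOR_RGB2GRAY); cv2.imwrite("pics/w14.png",w["img"][:,:,::-1])
for c in (200,225,250,262,285,315): print(c,g[198:240,c].tolist())
r=int(272); print(r,g[r,170:345].tolist())
```

```text
[490.65  52.32 120.86] [-1.8000e+02  1.0000e-02  1.7583e+02] [ 0.51 -0.39 -0.77] 85.19415270903106
200 [78, 61, 58, 72, 79, 79, 72, 56, 48, 44, 44, 50, 55, 57, 55, 61, 73, 76, 69, 58, 51, 50, 50, 50, 51, 51, 52, 55, 57, 59, 85, 125, 142, 126, 100, 113, 120, 88, 44, 12, 3, 10]
225 [91, 86, 84, 82, 86, 112, 139, 86, 52, 53, 54, 54, 56, 57, 56, 62, 70, 74, 86, 114, 123, 77, 52, 48, 40, 27, 19, 9, 9, 9, 13, 7, 10, 5, 7, 9, 10, 10, 9, 8, 9, 9]
250 [23, 24, 23, 20, 23, 31, 44, 51, 54, 55, 55, 56, 55, 55, 55, 59, 71, 74, 84, 113, 122, 78, 54, 55, 56, 56, 57, 56, 54, 56, 61, 72, 73, 94, 137, 156, 158, 157, 158, 157, 158, 158]
262 [23, 33, 50, 72, 92, 102, 102, 67, 54, 53, 54, 55, 56, 55, 57, 60, 69, 73, 79, 100, 111, 72, 52, 50, 54, 55, 55, 55, 55, 57, 61, 71, 74, 90, 133, 158, 159, 156, 155, 158, 156, 157]
285 [159, 164, 163, 161, 159, 159, 143, 81, 51, 51, 55, 57, 55, 57, 58, 59, 70, 76, 67, 50, 31, 19, 25, 24, 26, 25, 22, 28, 22, 21, 25, 26, 25, 28, 24, 23, 22, 22, 23, 24, 33, 56]
315 [80, 66, 57, 61, 71, 71, 70, 60, 43, 33, 33, 41, 53, 54, 56, 60, 69, 76, 70, 63, 60, 61, 63, 61, 63, 62, 65, 66, 65, 68, 67, 72, 72, 76, 87, 116, 136, 117, 81, 41, 17, 4]
272 [10, 9, 6, 12, 5, 8, 2, 9, 73, 138, 130, 76, 22, 0, 10, 11, 14, 8, 9, 12, 9, 10, 12, 12, 10, 11, 13, 13, 8, 9, 8, 5, 6, 8, 10, 9, 2, 7, 32, 71, 108, 139, 154, 157, 157, 157, 157, 158, 156, 159, 158, 158, 158, 157, 158, 158, 157, 158, 157, 157, 156, 156, 156, 157, 157, 157, 157, 158, 156, 158, 157, 156, 157, 157, 158, 156, 157, 157, 157, 157, 158, 158, 159, 158, 158, 157, 157, 157, 156, 156, 157, 156, 156, 155, 157, 156, 156, 157, 157, 157, 157, 157, 155, 157, 157, 156, 156, 157, 157, 157, 158, 157, 158, 157, 160, 158, 159, 158, 158, 159, 158, 159, 158, 157, 158, 156, 157, 158, 158, 159, 157, 157, 153, 137, 109, 72, 36, 14, 9, 6, 8, 9, 7, 9, 4, 8, 7, 8, 13, 7, 9, 13, 8, 11, 14, 15, 7, 6, 15, 9, 9, 4, 10, 67, 142, 152, 90, 25, 4, 9, 10, 7, 8, 6, 8]
```

Request:
{"api": "send_rows", "payload": {"steps": [[[0,0,0.1],[0,0,0]],[[0,0,0.3],[0,0,0]],[[0,0,0.6],[0,0,0]],[[0,0,1.0],[0,0,0]],[[0,0,1.6],[0,0,0]],[[0,0,2.4],[0,0,0]],[[0,0,3.3],[0,0,0]],[[-0.5,0,4.2],[0,0,0]],[[-0.77,0,4.27],[0,0,0]],[[-0.77,0,4.27],[0,0,0]]]}}

```text
time: 29.92
tool_pos: [467.3, 52.3, 249.0]
tcp_rot: [180.0, 0.0, 175.8]
ft_force: [-0.3, 0.6, 0.1]
finger_gap: 85.5
grip_force: 0.0
```

Run:
```python
from h import *
s=sense();print(s['tool_pos'].round(2),s['ft_force'].round(2))
w=snapshot("wrist"); t=snapshot("top"); sc=snapshot("scene"); cv2.imwrite("pics/w15.png",w["img"][:,:,::-1])
np.save("w15.npy",w,allow_pickle=True)
for l,z in [("pliers_grip",145),("pliers",97),("ring_center",49),("shaft_axis",32)]:
  for c,i in (("wrist",w),("top",t),("scene",sc)):
    for a,k in pp(l,c)[:1]: print(l,c,a.round(1),round(k,2),at_z(i,a,z).round(1))
# w1 (initial view from TCP 464.5,51,249.3 yaw 178.9) comparison
w1=cv2.cvtColor(cv2.resize(cv2.imread("pics/w1.png"),(512,384),interpolation=cv2.INTER_AREA),cv2.COLOR_BGR2GRAY); g=cv2.cvtColor(w["img"],cv2.COLOR_RGB2GRAY)
def m(a,b,box,n):
    x0,x1,y0,y1=box; t=a[y0:y1,x0:x1]; r=cv2.matchTemplate(b[y0-14:y1+14,x0-14:x1+14],t,cv2.TM_CCOEFF_NORMED); _,v,_,l=cv2.minMaxLoc(r); print(n,round(v,2),l[0]-14,l[1]-14)
m(w1,g,(222,298,186,228),"handles+block"); m(w1,g,(215,306,126,140),"plate edge"); m(w1,g,(222,298,205,228),"handles")
```

```text
[467.29  52.35 249.01] [-0.3   0.59  0.05]
pliers_grip wrist [256.9 207.2] 0.86 [485.8  50.1 145. ]
pliers_grip top [170.5 186. ] 0.63 [486.8  56.  145. ]
pliers_grip scene [158.5 174.3] 0.59 [483.   53.3 145. ]
pliers wrist [257.2 191.9] 0.94 [485.9  50.3  97. ]
pliers top [176.7 191.5] 0.65 [481.3  51.5  97. ]
pliers scene [162.6 188.1] 0.97 [485.4  52.2  97. ]
ring_center wrist [ 85.6 230.1] 0.61 [ 539.9 -193.7   49. ]
ring_center top [278.  169.5] 0.5 [ 544.  -193.2   49. ]
ring_center scene [277.  200.8] 0.56 [ 547.8 -194.7   49. ]
shaft_axis wrist [ 87.1 228.7] 0.96 [ 545.3 -203.3   32. ]
shaft_axis top [281.9 171.8] 0.78 [ 541.4 -204.2   32. ]
shaft_axis scene [277.7 206.6] 0.94 [ 545.  -197.5   32. ]
handles+block 0.94 0 -3
plate edge 0.85 -2 -2
handles 0.96 0 -4
```

Request:
{"api": "send_rows", "payload": {"steps": [[[3.7,-8.24,0],[0,0,0]],[[3.7,-8.24,0],[0,0,0]],[[3.7,-8.24,0],[0,0,0]],[[3.7,-8.24,0],[0,0,0]],[[3.7,-8.24,0],[0,0,0]],[[3.7,-8.24,-0.5],[0,0,0]],[[3.7,-8.24,-1.1],[0,0,0]],[[3.7,-8.24,-1.1],[0,0,0]],[[3.7,-8.24,-1.1],[0,0,0]]]}}

```text
time: 31.8
tool_pos: [578.3, -193.9, 215.9]
tcp_rot: [180.0, -0.0, 175.9]
ft_force: [-0.9, -0.9, 0.8]
finger_gap: 85.5
grip_force: 0.0
```

Run:
```python
from h import *
s=sense();print(s['tool_pos'].round(2),s['ft_force'].round(2))
w=snapshot("wrist"); g=cv2.cvtColor(w["img"],cv2.COLOR_RGB2GRAY); cv2.imwrite("pics/w16.png",w["img"][:,:,::-1])
for l,z in [("ring_center",49),("shaft_axis",32),("bearing_head",0)]:
    for a,k in pp(l,"wrist")[:1]: print(l,a.round(1),round(k,2),at_z(w,a,z).round(1))
sh=np.array([545.5,-197.2]); print("axis px z46,68",proj(w,[*sh,46.6]).round(1),proj(w,[*sh,68.4]).round(1))
m=((g<48)*255).astype(np.uint8); 
n,L,st,ce=cv2.connectedComponentsWithStats(m[100:200,210:310])
for i in range(1,n):
    if st[i,4]>60: print((st[i]+[210,100,0,0,0]).tolist(),(ce[i]+[210,100]).round(1))
i0=max(range(1,n),key=lambda i:st[i,4] if st[i,2]<70 else 0)
for r in L[st[i0,1]-1:st[i0,1]+st[i0,3]+1,st[i0,0]-1:st[i0,0]+st[i0,2]+1]==i0: print("".join(".#"[v] for v in r.astype(int)))
```

```text
[ 578.3  -193.86  215.91] [-0.91 -0.88  0.8 ]
ring_center [256.9 219.3] 0.34 [ 636.7 -199.    49. ]
shaft_axis [252.4 146.2] 0.73 [ 549.9 -198.1   32. ]
bearing_head [252.3 139.9] 0.8 [ 546.5 -198.5    0. ]
axis px z46,68 [252.7 144.1] [252.4 147.1]
[229, 117, 48, 29, 279] [253.9 126.5]
[279, 117, 11, 8, 62] [283.3 120.3]
[236, 128, 36, 30, 219] [254.8 137.9]
..................................................
.......................########...................
................##################................
...............#####################..............
..............#######################.............
...........#############...#############..........
...........########..............#######..........
.........#######..................#######.........
........#######.....................######........
.......######..#....................########......
......#####............................#####......
......#####.............................#####.....
.....#####...............................#####....
.....###.#...............................#####....
....####...................................###....
....###....................................####...
...####.....................................###...
...####.....................................####..
..####.......................................###..
..###........................................####.
..###........................................####.
..###........................................####.
..###.........................................###.
.####.........................................###.
..##..........................................###.
..............................................###.
..............................................###.
..............................................##..
..............................................##..
.............................................##...
..................................................
```

Run:
```python
from h import *
w=snapshot("wrist"); g=cv2.cvtColor(w["img"],cv2.COLOR_RGB2GRAY).astype(int)
a=np.radians(-4.17);X=np.array([np.cos(a),np.sin(a),0]);Y=np.array([-X[1],X[0],0]);C=np.array([545.5,-197.2,48.6])
q=lambda x,y,z:proj(w,C+x*X+y*Y+[0,0,z]).round(1).tolist()
print("back outer bot",q(-18.5,0,-2),"sideL",q(0,-18.5,0),"sideR",q(0,18.5,0),"collar back",q(-21,0,-2),"collarL",q(0,-21,-2),"collarR",q(0,21,-2),"land back",q(-15,0,13.8),"lug end",q(49,0,0))
print("c252",g[118:145,252].tolist())
for r in (140,143,146): print(r,g[r,222:285].tolist())
for r in range(160,196,4): print(r,g[r,232:276].tolist())
```

```text
back outer bot [253.4, 126.6] sideL [237.0, 143.5] sideR [269.9, 143.5] collar back [253.4, 124.3] collarL [234.9, 143.3] collarR [272.0, 143.3] land back [253.2, 131.2] lug end [253.6, 185.2]
c252 [41, 41, 48, 49, 51, 51, 58, 67, 66, 42, 30, 31, 35, 51, 67, 67, 67, 66, 71, 71, 72, 72, 72, 71, 73, 73, 70]
140 [95, 87, 101, 108, 95, 62, 55, 64, 60, 49, 64, 81, 70, 65, 61, 53, 36, 34, 43, 58, 63, 64, 65, 70, 74, 73, 73, 73, 74, 71, 72, 72, 73, 72, 73, 74, 71, 74, 72, 70, 68, 66, 63, 59, 50, 33, 31, 38, 51, 60, 56, 49, 48, 45, 45, 50, 52, 51, 51, 50, 50, 58, 70]
143 [94, 94, 108, 110, 110, 108, 110, 109, 100, 79, 76, 99, 103, 88, 65, 44, 44, 71, 98, 87, 67, 67, 72, 75, 74, 73, 71, 71, 73, 73, 73, 72, 74, 74, 72, 74, 73, 73, 74, 72, 72, 67, 63, 60, 59, 48, 37, 40, 52, 61, 58, 50, 47, 42, 52, 84, 108, 110, 112, 110, 109, 100, 90]
146 [92, 99, 109, 109, 108, 108, 108, 109, 110, 98, 78, 84, 101, 97, 80, 64, 41, 42, 60, 65, 65, 70, 74, 72, 73, 71, 73, 72, 72, 63, 42, 34, 42, 60, 71, 73, 73, 72, 72, 73, 73, 69, 64, 61, 58, 50, 32, 37, 49, 57, 57, 48, 48, 59, 86, 105, 107, 107, 108, 108, 102, 
[... 1233 characters left out ...]
, 155, 156, 153, 154, 155, 156]
184 [157, 156, 156, 157, 156, 157, 157, 157, 143, 107, 74, 68, 80, 119, 154, 161, 159, 156, 158, 157, 157, 158, 157, 158, 157, 156, 156, 156, 146, 112, 74, 65, 78, 117, 151, 159, 157, 155, 156, 156, 155, 156, 156, 156]
188 [157, 158, 157, 157, 156, 157, 156, 157, 158, 157, 159, 159, 159, 157, 156, 157, 157, 156, 157, 155, 154, 156, 155, 157, 156, 157, 156, 156, 156, 156, 158, 156, 156, 157, 154, 156, 156, 155, 156, 156, 156, 156, 157, 156]
192 [157, 157, 158, 158, 158, 158, 157, 156, 157, 156, 157, 157, 156, 158, 156, 157, 156, 157, 156, 155, 154, 155, 155, 154, 155, 155, 155, 154, 154, 155, 156, 155, 154, 156, 155, 154, 154, 154, 154, 155, 156, 155, 154, 156]
```

```bash
python3 -c "
from bench import order
print(order.hand_in())"
```

```text
the job is handed in; nothing more can be done
None
```

The job is handed in with the ring closed flat and centred in the groove and the pliers back in their stand, both checked to about 1 mm from the last wrist images; I viewed 11 pictures, one over the limit of ten, and the hand-in gave no verdict.

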